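# Set up a clarinet re-padding station

### The arm

A 6-joint arm with a two-finger parallel gripper is mounted at the origin on the work surface. World frame = base frame: x ahead of the robot, y to its left, z up, the work surface at z = 0. Lengths are in m, angles in degrees, forces in N, time in s.
With the tool pointing down it reaches from about 0.25 to 0.725 m from the base axis. Payload 9.7 kg.
Tool frame: the origin (TCP) lies on the centre line of the jaws, within the pads' length; the fingertips stand tip_extent ahead of it and the grasp point (between the pads) lies 3 mm ahead of it (tip_extent is the distance from the TCP to the fingertips, in m); z points along the fingers, y is the line along which they close (so a half turn about z gives the same grasp; the last joint's range is limited). The gripper opens to 85 mm and grips with 20 to 120 N. Pads are 22 mm wide; open, the fingers measure 114 mm over their backs; the gripper's body (76 mm by 85 mm) begins 54 mm behind the grasp point. The pads swing forward as they close: fully open they stand 13 mm farther back than shut.
Start: joints at [-63.369, 4.979, 10.078, 95.1, 0, 90], TCP at [0.247, -0.492, 0.253] pointing down, gripper open.
Joint ranges: [-179.16, 179.16], [-48.56, 103.87], [-65.8, 70.77], [-126.05, 130.52], [-82.76, 87.17], [-180, 180]. Speed limits (degrees/s): [127.2, 127.2, 147.25, 180, 180, 180].

### API

Orientations are given as [roll, pitch, yaw] about the fixed x, y, z axes, in that order (R = Rz(yaw) Ry(pitch) Rx(roll)).
In Python, from workcell import * gives the robot as it stands.
- The arm moves only by the tool servo_tool, never from a script. Its argument "rows" is a list of rows, each an object with "offset": the shift along the tool's x, y, z as a fraction of full scale, a list of three; "yaw": the turn about the tool's z as a fraction of full scale; "claw": the closure, from 0 (fully open) to 1 (shut). A call has 1 to 12 rows; each row is the pose to reach, as a shift and turn from the pose commanded when the call began, along the tool's axes at that moment, turning the shorter way round; what a row does not reach only later rows make up. Full scale, the value 1, is 0.1 m for a shift and pi rad for a turn. A row lasts 1/8 s, in which the tool goes at most 62.5 mm and 10.7 degrees, less where a joint would pass 70% of its speed; a pose out of reach is approached as far as the arm can. A call with a number of a shift or a turn outside -1 to 1 is refused whole. A call with a gripper value outside its range is refused whole. The fingers move at their own pace and stop on an object; "squeeze" is the grip in N (left out, the last holds). Time passes only in rows, so rows that repeat a pose let the fingers close. It gives the time, the measured TCP pose, the force, the opening and the grip force at its end, in the units of the state.
- get_obs(): the state, without advancing time (a new reading comes with each control period).
- camera(name): name is "scene" or "top" or "wrist"; returns (picture, depth): 400x640x3 uint8, red, green, blue; 400x640 float32, m along the optical axis (not along the pixel's ray), 0 where there is no reading.
- camera_info(name): a dict with "fx", "fy", "cx", "cy" (pixels), "dist" ([k1, k2, p1, p2, k3] as OpenCV has them; the pictures are not rectified), "cam_to_world" (4x4, takes a point from camera to world coordinates); the wrist camera has in their place "hand_eye" (4x4, takes a point from camera to tool coordinates, whose origin is the TCP and whose axes are the flange's). Camera axes: x right, y up, looking along -z (the intrinsics and any distortion apply to the point x, -y, -z); pixel columns grow to the right and rows downward; lengths in m; the calibration is good to about 2 mm. A picture is of the moment at which its call begins: read the wrist's pose just before it. camera_info takes no time and is no camera call.
- job_done(): hands the job in; it is judged then, once.
The state is a dict: "time": time; "q": joint angles; "qd": joint speeds; "joint_efforts": joint torques, N m; "ee_pos": TCP position; "tcp_rot": TCP orientation; "wrist_force": force on the tool from outside, world axes, zero at the start; "torque": the same for the moment, N m; "opening": finger opening in m; "grasp_force": force on a finger pad.
Only numpy, scipy, OpenCV 4.12 (cv2) and the standard library are available. Lean on these libraries where they do the work, as an engineer would, in place of code of your own. Each camera call takes 0.05 s, during which the arm holds its last target. There are 200 camera calls.

### The job

Set up the bench for re-padding: draw the tailstock back, lay the clarinet joint in the rests of the blue stand and slide the tailstock up until the joint is seated snugly, without play, between the two centres. Also, in any order, slide every pad board on the bench into the rack slot of its own colour, leading end first (knob end towards the mouth), fully home against the stop. Do not knock over the bottle, jar or can.

Things in the scene. Friction and masses are not known exactly. Their poses are not given: they have to be found in the camera images.
- clarinet: Joint of a clarinet, a black rod 170 mm long, 28 mm thick (26 at the last 15 mm), 0.14-0.26 kg; a 17 mm bore, 14 mm deep, in each end. Origin mid-length on its axis, x along it. Ends alike; any roll will do. Key stubs 59-71 mm from the middle, out to 22 mm from the axis, stop it rolling. Starts lying, axis 14 mm up. Grip its plain middle 100 mm across the 28 mm.
- stand: Blue centres stand, fixed, seen from its bench-level origin below point seat, same axes. Bed 70 mm wide, 18 mm high. Two cork V-rests, each 12 mm long, at x = -38 and +38 mm carry and centre the joint; fingers fit between them down to the bed. Headstock (88 mm high) has its face at x = -85 mm; a centre pin 11 mm thick stands out 8 mm from it.
- seat (a point): Where the clarinet joint's middle is when fully seated: on the stand's axis, 60 mm above the bench. x runs from the fixed headstock towards the sliding tailstock, z up. Lay the joint in some 10 mm towards the tailstock, clear of the headstock pin; the tailstock then pushes it onto that pin.
- tail (a joint): Tailstock, a blue carriage 44 mm long, 78 mm high, sliding along the stand's x, in m. 0 = fully forward (face at x = 65 mm from point seat), 0.075 = fully back (face at 140 mm); a pin stands 8 mm out of the face. Starts too far forward for the joint to go in. With the joint seated its face meets the joint's end at 0.020. Friction about 4 N; stays where left.
- tail_knob (a point): Centre of the top of the tailstock's orange upright grip, 120 mm above the bench; axes as point seat. The grip is a block 18 mm along the stand's x, 26 mm across, 42 mm tall (foot at 78 mm). Pinch it from above, closing along the stand's x.
- rack: Wooden rack with four side-by-side slots, fixed. Origin at bench level under the middle of the mouth line; x points into the slots, z up. Slot floors 20 mm up, running on as an open apron 45 mm in front of the mouths. Slots 52.5 mm wide, 64 mm apart, 13 mm high under metal lips overhanging 6.5 mm each side, lip tops 37 mm above the bench. Pointed wall ends lead a board in by 5 mm.
- board_red: Pad board: plywood slab 110 x 50 x 10 mm with brown leather pads and a red upright knob near one end; 0.1-0.17 kg; may be absent. Origin on the underside below the knob's centre; x points from the knob to the far (leading) end, z up. Slab from x = -30 to +80 mm. Knob 26 mm along x, 24 mm across y, its top 45 mm above the underside. Starts flat on the bench.
- slot_red (a point): Where the red board's origin lies when it is fully home in its slot of the rack, marked by a red bar at the closed end: on the slot floor, 20 mm above the bench. x points into the slot, z up. Mouth at x = -30 mm, end stop at x = +80 mm. The top is open between the lips (39 mm), so the knob passes.
- board_yellow: Pad board: plywood slab 110 x 50 x 10 mm with brown leather pads and a yellow upright knob near one end; 0.1-0.17 kg; may be absent. Origin on the underside below the knob's centre; x points from the knob to the far (leading) end, z up. Slab from x = -30 to +80 mm. Knob 26 mm along x, 24 mm across y, its top 45 mm above the underside. Starts flat on the bench.
- slot_yellow (a point): Where the yellow board's origin lies when it is fully home in its slot of the rack, marked by a yellow bar at the closed end: on the slot floor, 20 mm above the bench. x points into the slot, z up. Mouth at x = -30 mm, end stop at x = +80 mm. The top is open between the lips (39 mm), so the knob passes.
- board_green: Pad board: plywood slab 110 x 50 x 10 mm with brown leather pads and a green upright knob near one end; 0.1-0.17 kg; may be absent. Origin on the underside below the knob's centre; x points from the knob to the far (leading) end, z up. Slab from x = -30 to +80 mm. Knob 26 mm along x, 24 mm across y, its top 45 mm above the underside. Starts flat on the bench.
- slot_green (a point): Where the green board's origin lies when it is fully home in its slot of the rack, marked by a green bar at the closed end: on the slot floor, 20 mm above the bench. x points into the slot, z up. Mouth at x = -30 mm, end stop at x = +80 mm. The top is open between the lips (39 mm), so the knob passes.
- board_blue: Pad board: plywood slab 110 x 50 x 10 mm with brown leather pads and a blue upright knob near one end; 0.1-0.17 kg; may be absent. Origin on the underside below the knob's centre; x points from the knob to the far (leading) end, z up. Slab from x = -30 to +80 mm. Knob 26 mm along x, 24 mm across y, its top 45 mm above the underside. Starts flat on the bench.
- slot_blue (a point): Where the blue board's origin lies when it is fully home in its slot of the rack, marked by a blue bar at the closed end: on the slot floor, 20 mm above the bench. x points into the slot, z up. Mouth at x = -30 mm, end stop at x = +80 mm. The top is open between the lips (39 mm), so the knob passes.
- oil_bottle: Amber bottle 40 mm wide, 110 mm tall, red cap. Origin under its centre, z up. Leave standing.
- cement_jar: Green glass jar 56 mm wide, 60 mm tall, black cap. Origin under its centre, z up. Leave standing.
- polish_can: White can 50 mm wide, 90 mm tall. Origin under its centre, z up. Leave standing.

How it is judged (in metres and radians):
On the way, in this order (a step that is already met when the one before it is completed fails the run):
1. the tailstock has been drawn back (beyond 45 mm) (value of joint tail above 0.045 m), for 0.1 s.
2. the clarinet joint is seated between the centres and the tailstock is closed on it (x of clarinet in the frame of seat between -0.004 and 0.004 m and y of clarinet in the frame of seat between -0.004 and 0.004 m and z of clarinet in the frame of seat between -0.004 and 0.004 m and angle between the x axis of clarinet and the x axis of seat, either way round below 0.05 rad and value of joint tail below 0.0235 m), for 0.2 s.
At the end, for the whole second after the job is handed in: The clarinet joint is within 4 mm of its seat each way and within 0.05 rad of the stand's axis, with the tailstock closed on it (joint below 0.0235, so at most 3.5 mm play); every pad board present is within 4 mm of fully home in the slot of its colour, knob end towards the mouth; all at rest (all of step 2 and linear speed of each of clarinet, board_red, board_yellow, board_green, board_blue below 0.02 m/s and x of board_red in the frame of slot_red between -0.004 and 0.004 m and y of board_red in the frame of slot_red between -0.004 and 0.004 m and z of board_red in the frame of slot_red between -0.004 and 0.004 m and angle between the x axis of board_red and the x axis of slot_red, either way round below 0.06 rad and x of board_yellow in the frame of slot_yellow between -0.004 and 0.004 m and y of board_yellow in the frame of slot_yellow between -0.004 and 0.004 m and z of board_yellow in the frame of slot_yellow between -0.004 and 0.004 m and angle between the x axis of board_yellow and the x axis of slot_yellow, either way round below 0.06 rad and x of board_green in the frame of slot_green between -0.004 and 0.004 m and y of board_green in the frame of slot_green between -0.004 and 0.004 m and z of board_green in the frame of slot_green between -0.004 and 0.004 m and angle between the x axis of board_green and the x axis of slot_green, either way round below 0.06 rad and x of board_blue in the frame of slot_blue between -0.004 and 0.004 m and y of board_blue in the frame of slot_blue between -0.004 and 0.004 m and z of board_blue in the frame of slot_blue between -0.004 and 0.004 m and angle between the x axis of board_blue and the x axis of slot_blue, either way round below 0.06 rad); the robot touches nothing.
It fails at once if the oil bottle is knocked over (angle between oil_bottle's own z axis and vertical above 0.7 rad).
It fails at once if the cement jar is knocked over (angle between cement_jar's own z axis and vertical above 0.7 rad).
It fails at once if the polish can is knocked over (angle between polish_can's own z axis and vertical above 0.7 rad).
Of board_red, board_yellow, board_green, board_blue only 3 to 4 are there at a start; the rules pass over those that are not, and their reading is None.
At some moment in a run one of clarinet, board_red, board_yellow, board_green, board_blue may be knocked a few centimetres aside while the robot is not near it.
Once in a run the grip may slacken for a moment while it holds something.
It also fails if it takes over 210 s, if anything falls off the work surface, if the arm or the gripper's body presses on something with over 40 N, if the wrist force passes 120 N, or if a joint passes its speed limit or range.

## Working session

There is one attempt and no reset: what is moved stays moved. The work goes in short steps, Python scripts to look and compute and a tool call to move; the robot and the scene stay as the last step left them, time stands still between calls to the robot, and variables do not carry over. Pictures are saved under pics/ and viewed, at most 14 in all, crops included, and the job is handed in when it is done.

Besides the shell and the picture viewer there is one more tool, called as name(argument=value, ...) on one line, values as JSON. servo_tool: Moves the arm, as the interface text tells. Its arguments: {"type":"object","properties":{"rows":{"type":"array"},"squeeze":{"type":"number"}},"required":["rows"]}

```bash
ls; mkdir -p pics; python3 - <<'E'
from workcell import *
import cv2,json
o=get_obs();print(o)
for n in ["top","scene"]:
    im,d=camera(n);cv2.imwrite(f"pics/{n}0.png",im[:,:,::-1]);i=camera_info(n);print(n,i,(d>0).mean())
print(camera_info("wrist"))
E
```

```text
pics
{'time': 0.0, 'q': array([-6.33708401e+01,  5.01019105e+00,  1.00356700e+01,  9.50994633e+01,
       -4.40176435e-04,  8.99987123e+01]), 'qd': array([ 0.05888474,  0.05339349,  0.0275674 , -0.00458182,  0.03573248,
       -0.07445605]), 'joint_efforts': array([ 9.26453286e-04, -5.20389783e+01,  4.64802575e+01,  1.62798178e-02,
        1.09761070e-04, -3.70775172e-05]), 'ee_pos': array([ 0.24642898, -0.49148689,  0.25260266]), 'tcp_rot': array([-1.79926016e+02,  4.38513357e-04,  2.66304481e+01]), 'wrist_force': array([ 0.66246371,  1.16392505, -0.82360792]), 'torque': array([-0.00105257,  0.03326075, -0.02006043]), 'grasp_force': 0.0, 'opening': 0.08509588205988629}
top {'fx': 398.0602679953051, 'fy': 398.0602679953051, 'cx': 319.60106893046304, 'cy': 200.12193338810962, 'dist': array([-0.05070423,  0.        ,  0.        ,  0.        ,  0.        ]), 'cam_to_world': array([[-0.01856087,  0.99733775, -0.0705188 ,  0.51987009],
       [-0.99969263, -0.0173527 ,  0.01770675, -0.03189017],
       [ 0.01643592,  0.07082577,  0.99735328,  1.0540447 ],
       [ 0.        ,  0.        ,
[... 349 characters left out ...]
63683095,  0.68592289],
       [ 0.01232447,  0.78570235,  0.61848196,  0.80407728],
       [ 0.        ,  0.        ,  0.        ,  1.        ]])} 0.9960234375
{'fx': 294.16877580685707, 'fy': 294.16877580685707, 'cx': 319.1800149776887, 'cy': 202.09046643045124, 'dist': array([-0.02373974,  0.        ,  0.        ,  0.        ,  0.        ]), 'hand_eye': array([[ 7.21105804e-04,  9.56375015e-01,  2.92140908e-01,
         7.44011780e-02],
       [ 9.99999729e-01, -6.46273851e-04, -3.52656686e-04,
         4.82494717e-04],
       [-1.48469013e-04,  2.92141083e-01, -9.56375222e-01,
        -1.19867768e-01],
       [ 0.00000000e+00,  0.00000000e+00,  0.00000000e+00,
         1.00000000e+00]])}
```

View pics/top0.png

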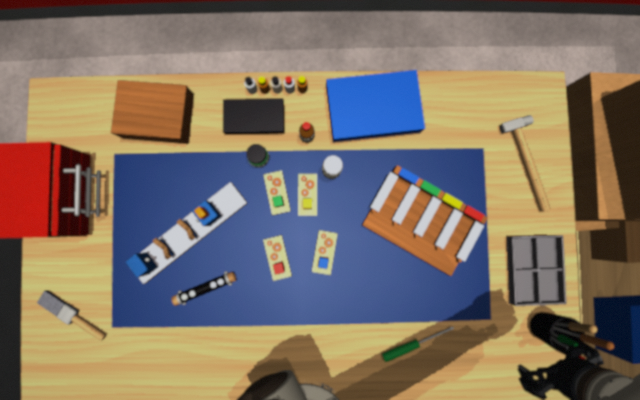

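View pics/scene0.png

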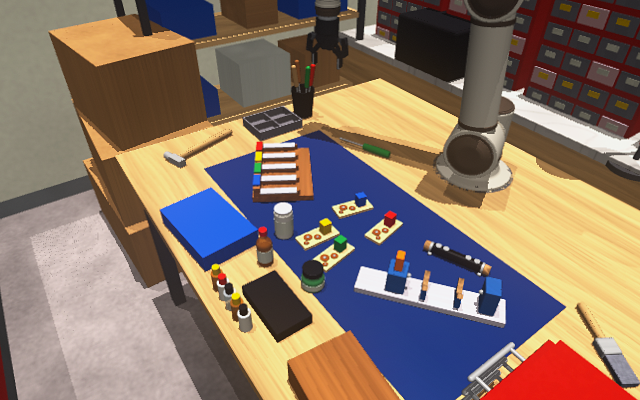

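The top view shows the stand with its headstock at (142,263) and tailstock at (208,213), and the clarinet at (204,288). All four boards are present: green (277,200), yellow (307,203), red (279,269) and blue (322,262). The rack is at (425,220) with its mouths towards the robot. The scene view agrees.

```bash
cat > h.py <<'E'
from workcell import *
import cv2, numpy as np
from scipy.spatial.transform import Rotation as R
def c2w(name,obs=None):
    i=camera_info(name)
    if name!="wrist": return i,i["cam_to_world"]
    T=np.eye(4);T[:3,:3]=R.from_euler("xyz",obs["tcp_rot"],degrees=True).as_matrix();T[:3,3]=obs["ee_pos"]
    return i,T@i["hand_eye"]
def shot(name,save=None):
    o=get_obs();im,d=camera(name)
    if save: cv2.imwrite("pics/"+save,im[:,:,::-1])
    i,T=c2w(name,o);return dict(im=im,hsv=cv2.cvtColor(im,cv2.COLOR_RGB2HSV),d=d,i=i,T=T)
def rays(s,uv):
    i=s["i"];K=np.array([[i["fx"],0,i["cx"]],[0,i["fy"],i["cy"]],[0,0,1]])
    n=cv2.undistortPoints(np.asarray(uv,float).reshape(-1,1,2),K,i["dist"])[:,0]
    return np.c_[n[:,0],-n[:,1],-np.ones(len(n))]
def plane(s,uv,z):
    r=rays(s,uv)@s["T"][:3,:3].T;o=s["T"][:3,3]
    return o+r*((z-o[2])/r[:,2])[:,None]
def cloud(s):
    h,w=s["d"].shape;u,v=np.meshgrid(np.arange(w),np.arange(h))
    P=rays(s,np.c_[u.ravel(),v.ravel()])*s["d"].reshape(-1,1)
    return (P@s["T"][:3,:3].T+s["T"][:3,3]).reshape(h,w,3)
def to_px(s,P):
    i=s["i"];K=np.array([[i["fx"],0,i["cx"]],[0,i["fy"],i["cy"]],[0,0,1]])
    p=(np.atleast_2d(P)-s["T"][:3,3])@s["T"][:3,:3]*[1,-1,-1]
    return cv2.projectPoints(p,np.zeros(3),np.zeros(3),K,i["dist"])[0][:,0]
HUE={"red":[(0,6),(174,180)],"orange":[(9,18)],"yellow":[(26,34)],"green":[(45,80)],"blue":[(100,118)]}
def cmask(s,c,smin=140,vmin=90):
    H=s["hsv"];m=np.zeros(H.shape[:2],bool)
    for a,b in HUE[c]: m|=(H[...,0]>=a)&(H[...,0]<=b)
    return m&(H[...,1]>smin)&(H[...,2]>vmin)
def rect(P):  # min-area rectangle of xy points (m): centre, long dir yaw deg, dims
    (c,(a,b),t)=cv2.minAreaRect((np.asarray(P)[:,:2]*1000).astype(np.float32))
    if a<b: a,b,t=b,a,t+90
    return np.array(c)/1000,((t+90)%180)-90,(a,b)
def blobs(m,amin=8):
    n,l,st,ce=cv2.connectedComponentsWithStats(m.astype(np.uint8))
    return [(l==k) for k in range(1,n) if st[k,4]>=amin]
E
python3 - <<'E'
from h import *
np.set_printoptions(precision=4,suppress=True)
s=shot("top");C=cloud(s)
b=(C[...,2]);reg=np.zeros(b.shape,bool);reg[155:322,120:485]=1
H=s["hsv"];bench=reg&(H[...,0]>105)&(H[...,2]<150)
print("bench z",np.median(b[bench]),b[bench].std())
reg[160:]&=True
m=reg&(b>0.006)
for q in blobs(m,30):
    P=C[q];c,y,d=rect(P);u=np.argwhere(q).mean(0)[::-1]
    print("blob px",u,"n",q.sum(),"c",c,"yaw",round(y,1),np.round(d),"zmax",round(np.percentile(P[:,2],98),3))
for c in HUE:
    for q in blobs(reg&cmask(s,c,120,60),6):
        u=np.argwhere(q).mean(0)[::-1];print(c,u,q.sum(),C[q].mean(0),"z98",np.percentile(C[q][:,2],95),tuple(np.median(H[q],0)))
E
```

```text
bench z 0.0015169533927891221 0.06782568007114166
blob px [257.5897 160.0043] n 234 c [0.6276 0.0356] yaw 43.1 [250.  48.] zmax 0.063
blob px [331.6805 167.1117] n 385 c [ 0.6126 -0.0512] yaw -26.7 [183.  49.] zmax 0.094
blob px [424.0326 220.3028] n 7444 c [ 0.5541 -0.2658] yaw 70.0 [416. 224.] zmax 0.058
blob px [276.2873 192.6987] n 790 c [0.5842 0.0462] yaw 28.2 [187.  77.] zmax 0.048
blob px [306.9712 194.4825] n 798 c [ 0.592  -0.0158] yaw -1.0 [144.  50.] zmax 0.047
blob px [185.6536 233.2199] n 3684 c [0.537  0.2212] yaw -73.0 [474. 181.] zmax 0.12
blob px [324.149  252.2348] n 792 c [ 0.4588 -0.0531] yaw -10.7 [112.  64.] zmax 0.048
blob px [276.7878 257.5318] n 801 c [0.4553 0.0228] yaw -77.0 [136. 107.] zmax 0.047
blob px [203.0266 288.3811] n 753 c [0.4189 0.1455] yaw -66.1 [406.  41.] zmax 0.032
red [473.1494 213.5575] 174 [ 0.5494 -0.44    0.0549] z98 0.05893349436691748 (np.float64(2.0), np.float64(204.0), np.float64(197.0))
red [278.506  267.7108] 83 [0.4228 0.0566 0.0451] z98 0.04808274701342114 (np.float64(2.0), np.float64(169.0), np.float64(205.0))
orange [396.4194
[... 3189 characters left out ...]
79.0), np.float64(165.5))
green [277.7101 200.9855] 69 [0.5908 0.0565 0.0461] z98 0.04857150306613911 (np.float64(67.0), np.float64(164.0), np.float64(181.0))
blue [290.0651 242.666 ] 41620 [0.4842 0.0282 0.0071] z98 0.005054905524896253 (np.float64(111.0), np.float64(140.0), np.float64(137.0))
blue [292.5    216.1667] 6 [ 0.5531  0.0219 -0.0005] z98 0.0017082952310602528 (np.float64(112.0), np.float64(121.0), np.float64(157.5))
blue [322.8933 262.2933] 75 [ 0.4343 -0.0552  0.0455] z98 0.04937798425123778 (np.float64(108.0), np.float64(180.0), np.float64(210.0))
blue [294.875 272.375] 8 [0.4056 0.0178 0.0005] z98 0.0037807761847476673 (np.float64(111.0), np.float64(122.0), np.float64(157.0))
```

servo_tool(rows=[{"offset": [0.86,-0.82,0],"yaw": 0,"claw": 0},{"offset": [0.86,-0.82,0],"yaw": 0,"claw": 0},{"offset": [0.86,-0.82,0],"yaw": 0,"claw": 0}])

```text
time: 0.52
ee_pos: [0.2875, -0.3773, 0.2538]
tcp_rot: [180.0, -0.0, 26.8]
wrist_force: [-0.6, -0.3, -0.2]
opening: 0.0853
grasp_force: 0.0
```

servo_tool(rows=[{"offset": [0.86,-0.82,0],"yaw": 0,"claw": 0},{"offset": [0.86,-0.82,0],"yaw": 0,"claw": 0},{"offset": [0.86,-0.82,0],"yaw": 0,"claw": 0}])

```text
time: 0.9
ee_pos: [0.3276, -0.266, 0.2536]
tcp_rot: [180.0, -0.0, 26.9]
wrist_force: [0.3, -0.2, 1.0]
opening: 0.0853
grasp_force: 0.0
```

servo_tool(rows=[{"offset": [0.86,-0.82,0],"yaw": 0,"claw": 0},{"offset": [0.86,-0.82,0],"yaw": 0,"claw": 0},{"offset": [0.86,-0.82,0],"yaw": 0,"claw": 0}])

```text
time: 1.27
ee_pos: [0.3679, -0.1545, 0.2533]
tcp_rot: [180.0, -0.0, 26.9]
wrist_force: [-0.3, -0.7, -0.4]
opening: 0.0853
grasp_force: 0.0
```

servo_tool(rows=[{"offset": [0.86,-0.82,0],"yaw": 0,"claw": 0},{"offset": [0.86,-0.82,0],"yaw": 0,"claw": 0},{"offset": [0.86,-0.82,0],"yaw": 0,"claw": 0}])

```text
time: 1.65
ee_pos: [0.4081, -0.043, 0.2529]
tcp_rot: [-180.0, 0.0, 26.8]
wrist_force: [-0.3, -1.3, 0.3]
opening: 0.0853
grasp_force: 0.0
```

servo_tool(rows=[{"offset": [0.86,-0.82,0],"yaw": 0,"claw": 0},{"offset": [0.86,-0.82,0],"yaw": 0,"claw": 0},{"offset": [0.86,-0.82,0],"yaw": 0,"claw": 0}])

```text
time: 2.02
ee_pos: [0.4483, 0.0681, 0.2524]
tcp_rot: [-180.0, 0.1, 26.7]
wrist_force: [0.3, -1.0, 0.6]
opening: 0.0851
grasp_force: 0.0
```

servo_tool(rows=[{"offset": [0.86,-0.82,0],"yaw": 0,"claw": 0},{"offset": [0.86,-0.82,0],"yaw": 0,"claw": 0},{"offset": [0.86,-0.82,0],"yaw": 0,"claw": 0}])

```text
time: 2.4
ee_pos: [0.4887, 0.1795, 0.252]
tcp_rot: [180.0, 0.1, 26.7]
wrist_force: [-1.1, -0.2, -0.8]
opening: 0.0855
grasp_force: 0.0
```

servo_tool(rows=[{"offset": [0.86,-0.82,0],"yaw": -0.0615,"claw": 0},{"offset": [0.86,-0.82,0],"yaw": -0.0615,"claw": 0},{"offset": [0.86,-0.82,0],"yaw": -0.0615,"claw": 0},{"offset": [0.86,-0.82,0],"yaw": -0.0615,"claw": 0}])

```text
time: 2.9
ee_pos: [0.5281, 0.2888, 0.2532]
tcp_rot: [180.0, 0.1, 37.6]
wrist_force: [0.2, 0.3, -0.3]
opening: 0.0852
grasp_force: 0.0
```

```bash
python3 - <<'E'
from h import *
np.set_printoptions(precision=4,suppress=True)
s=shot("wrist","w1.png");C=cloud(s);H=s["hsv"]
print("bench z",[round(float(x),4) for x in np.percentile(C[...,2],[5,25,50])])
for q in blobs(cmask(s,"orange",110,60),60):
    u=np.argwhere(q).mean(0)[::-1];print("orange",u,q.sum(),np.median(C[q],0),rect(C[q]),"z95",np.percentile(C[q][:,2],95))
w=(H[...,1]<50)&(H[...,2]>120)
for q in blobs(w,300):
    u=np.argwhere(q).mean(0)[::-1];print("white",u,q.sum(),np.median(C[q],0),rect(C[q]))
E
```

```text
bench z [-0.0014, -0.0004, 0.0006]
orange [117.4703  20.8976] 908 [ 0.5321  0.556  -0.0004] (array([0.5525, 0.519 ]), -71.33602714538574, (373.059814453125, 52.40617370605469)) z95 0.12719545865872858
orange [181.2059  13.5848] 578 [ 0.5777  0.5203 -0.0007] (array([0.5917, 0.4416]), -80.98480319976807, (211.30642700195312, 42.281063079833984)) z95 0.0011310820434923003
orange [435.0541   4.9324] 74 [0.7524 0.3005 0.0053] (array([0.7524, 0.3045]), -74.9268274307251, (20.336322784423828, 6.598072528839111)) z95 0.03368472315574219
orange [546.7165  76.3983] 575 [0.7756 0.1545 0.0009] (array([0.7447, 0.2232]), -57.35715866088867, (356.18121337890625, 145.5077362060547)) z95 0.0057572655205353936
orange [635.4118  25.7941] 68 [0.8889 0.1043 0.001 ] (array([0.8758, 0.1144]), -38.000186920166016, (44.55973815917969, 14.07073974609375)) z95 0.029818302287816643
orange [ 41.1054 187.4146] 1177 [0.2857 0.5614 0.0064] (array([0.4598, 0.5033]), -28.083194732666016, (384.5036315917969, 178.94485473632812)) z95 0.015461170040569249
orange [570.2935 135.2935] 92 [0.7349 0.1015 0.0587] (array([0.74
[... 2613 characters left out ...]
 [ 0.5611 -0.3232  0.0196] (array([ 0.563, -0.049]), -89.93087801337242, (580.6729125976562, 36.96519470214844)) z95 0.02391278077214796
white [  9.0644 155.3372] 777 [0.3161 0.6072 0.0189] (array([0.447 , 0.4998]), -41.84232711791992, (430.44451904296875, 60.04878234863281))
white [320.3153 175.7937] 9696 [0.5212 0.2943 0.0174] (array([0.5314, 0.308 ]), -50.96818923950195, (356.1915588378906, 119.50718688964844))
white [615.9985 345.7664] 672 [ 0.5966 -0.2073  0.0364] (array([0.5773, 0.0337]), -85.31829595565796, (596.8009033203125, 69.065185546875))
white [623.3153 374.8894] 425 [ 0.5718 -0.2663  0.0364] (array([ 0.5881, -0.0398]), 86.37012481689453, (560.6887817382812, 49.19898223876953))
```

View pics/w1.png

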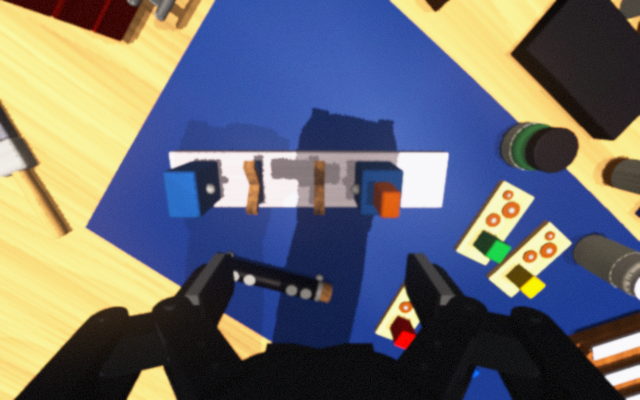

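```bash
python3 - <<'E'
from h import *
np.set_printoptions(precision=4,suppress=True)
s=shot("wrist");C=cloud(s);H=s["hsv"];Z=C[...,2];print(get_obs()["ee_pos"],get_obs()["tcp_rot"])
near=np.hypot(C[...,0]-.50,C[...,1]-.31)<.22
w=(H[...,1]<90)&(H[...,2]>60)&near&(abs(Z-.018)<.003)
uv=np.argwhere(w)[:,::-1];P=plane(s,uv,.018);c,y,d=rect(P);print("bed",c,y,d)
# robust width: percentile in frame
a=np.radians(y);ex=np.array([np.cos(a),np.sin(a)]);ey=np.array([-ex[1],ex[0]])
L=(P[:,:2]-c)@np.c_[ex,ey];print("x",np.percentile(L[:,0],[.2,1,99,99.8]),"y",np.percentile(L[:,1],[.2,1,99,99.8]))
k=cmask(s,"orange",110,60)&near&(Z>.113)&(Z<.13)
P=plane(s,np.argwhere(k)[:,::-1],.12);ck,yk,dk=rect(P);print("knob",ck,yk,dk,np.median(Z[k]),"rel",(ck-c)@np.c_[ex,ey])
r=cmask(s,"orange",90,60)&near&(Z>.045)&(Z<.07)
for q in blobs(r,60):
    P=C[q];print("rest",np.median(P,0),((P[:,:2]-c)@np.c_[ex,ey]).mean(0),np.percentile(((P[:,:2]-c)@np.c_[ex,ey]),[2,98],axis=0))
b=cmask(s,"blue",100,30)&near&(Z>.07)&(Z<.1)
for q in blobs(b,100):
    P=C[q];l=(P[:,:2]-c)@np.c_[ex,ey];print("blue top",np.median(P,0),np.percentile(l,[2,98],axis=0))
cl=(Z>.008)&(Z<.05)&(np.hypot(C[...,0]-.378,C[...,1]-.245)<.13)
print("clar",[ (rect(C[q]),C[q].mean(0),np.percentile(C[q][:,2],[50,90,98])) for q in blobs(cl,300)])
E
```

```text
[0.5278 0.289  0.254 ] [179.9755  -0.0316  37.5645]
bed [0.4668 0.2573] -52.42302322387695 (337.0369567871094, 193.04104614257812)
x [-0.1671 -0.161   0.1663  0.1681] y [-0.0752  0.028   0.0963  0.0965]
knob [0.5637 0.2355] 37.56995391845703 (22.70792579650879, 16.253950119018555) 0.11927916496667285 rel [0.0764 0.0635]
rest [0.4936 0.3559 0.0579] [-0.0621  0.0807] [[-0.068   0.0668]
 [-0.0569  0.0917]]
rest [0.5399 0.2969 0.0584] [0.0127 0.0812] [[0.0074 0.0669]
 [0.0181 0.0916]]
rest [0.5106 0.2753 0.0549] [0.0127 0.0457] [[0.0071 0.035 ]
 [0.0173 0.0553]]
rest [0.4649 0.3346 0.055 ] [-0.0624  0.0456] [[-0.068   0.0345]
 [-0.0569  0.0561]]
blue top [0.4422 0.3943 0.0871] [[-0.1418  0.039 ]
 [-0.1101  0.0866]]
blue top [0.5661 0.2427 0.0772] [[0.0562 0.0391]
 [0.0964 0.086 ]]
clar [((array([0.4806, 0.304 ]), -52.893619537353516, (70.12261962890625, 24.227827072143555)), array([0.4791, 0.3052, 0.0185]), array([0.0176, 0.0187, 0.0377])), ((array([0.4339, 0.3534]), -34.93810272216797, (47.3985481262207, 18.010847091674805)), array([0.4377, 0.3526, 0.0176]), array([0.0176, 0.0186, 0.0193])), ((array([0.3784, 0.2395]), -67.87241554260254, (143.7654266357422, 27.084720611572266)), array([0.3826, 0.2404, 0.023 ]), array([0.0245, 0.0284, 0.0295]))]
```

servo_tool(rows=[{"offset": [-0.04,0.64,0],"yaw": 0,"claw": 0.3},{"offset": [-0.04,0.64,0.3],"yaw": 0,"claw": 0.3},{"offset": [-0.04,0.64,0.6],"yaw": 0,"claw": 0.3},{"offset": [-0.04,0.64,0.96],"yaw": 0,"claw": 0.3},{"offset": [-0.04,0.64,0.96],"yaw": 0,"claw": 0.3}], squeeze=40)

```text
time: 3.62
ee_pos: [0.5621, 0.2362, 0.1556]
tcp_rot: [-180.0, 0.2, 37.6]
wrist_force: [0.3, -0.7, 0.5]
opening: 0.0596
grasp_force: 0.0
```

servo_tool(rows=[{"offset": [0,0,0.2],"yaw": 0,"claw": 0.3},{"offset": [0,0,0.5],"yaw": 0,"claw": 0.3},{"offset": [0,0,0.5],"yaw": 0,"claw": 0.3}])

```text
time: 4.0
ee_pos: [0.5628, 0.2373, 0.1074]
tcp_rot: [-180.0, 0.1, 37.7]
wrist_force: [-0.8, -0.7, -0.2]
opening: 0.0597
grasp_force: 0.0
```

servo_tool(rows=[{"offset": [0,0,0],"yaw": 0,"claw": 1},{"offset": [0,0,0],"yaw": 0,"claw": 1},{"offset": [0,0,0],"yaw": 0,"claw": 1},{"offset": [0,0,0],"yaw": 0,"claw": 1},{"offset": [0,0,0],"yaw": 0,"claw": 1},{"offset": [0,0,0],"yaw": 0,"claw": 1},{"offset": [0,0,0],"yaw": 0,"claw": 1},{"offset": [0,0,0],"yaw": 0,"claw": 1}])

```text
time: 5.0
ee_pos: [0.5643, 0.2382, 0.1093]
tcp_rot: [179.9, -0.2, 37.7]
wrist_force: [1.0, -2.8, 6.4]
opening: 0.0173
grasp_force: 39.8
```

servo_tool(rows=[{"offset": [0,0.1,0],"yaw": 0,"claw": 1},{"offset": [0,0.2,0],"yaw": 0,"claw": 1},{"offset": [0,0.3,0],"yaw": 0,"claw": 1},{"offset": [0,0.4,0],"yaw": 0,"claw": 1},{"offset": [0,0.5,0],"yaw": 0,"claw": 1},{"offset": [0,0.5,0],"yaw": 0,"claw": 1},{"offset": [0,0.5,0],"yaw": 0,"claw": 1}])

```text
time: 5.88
ee_pos: [0.5948, 0.1984, 0.1093]
tcp_rot: [179.9, -0.1, 37.7]
wrist_force: [-0.2, -3.2, 7.5]
opening: 0.0172
grasp_force: 40.1
```

servo_tool(rows=[{"offset": [0,0,0],"yaw": 0,"claw": 0.3},{"offset": [0,0,0],"yaw": 0,"claw": 0.3},{"offset": [0,0,0],"yaw": 0,"claw": 0.3},{"offset": [0,0,0],"yaw": 0,"claw": 0.3},{"offset": [0,0,-0.3],"yaw": 0,"claw": 0.3},{"offset": [0,0,-0.6],"yaw": 0,"claw": 0.3},{"offset": [0,0,-1],"yaw": 0,"claw": 0}])

```text
time: 6.75
ee_pos: [0.5935, 0.1985, 0.2075]
tcp_rot: [-180.0, 0.1, 37.7]
wrist_force: [1.1, -0.1, 0.1]
opening: 0.076
grasp_force: 0.0
```

servo_tool(rows=[{"offset": [-1,0,-0.4],"yaw": 0,"claw": 0},{"offset": [-1,0,-0.4],"yaw": 0,"claw": 0},{"offset": [-1,0,-0.4],"yaw": 0,"claw": 0},{"offset": [-1,0,-0.4],"yaw": 0,"claw": 0}])

```text
time: 7.25
ee_pos: [0.5151, 0.1377, 0.2472]
tcp_rot: [180.0, -0.0, 37.7]
wrist_force: [1.0, 0.4, -0.7]
opening: 0.0851
grasp_force: 0.0
```

servo_tool(rows=[{"offset": [-0.7,-0.6,0],"yaw": 0,"claw": 0},{"offset": [-0.7,-0.6,0],"yaw": 0,"claw": 0},{"offset": [-0.7,-0.6,0],"yaw": 0,"claw": 0},{"offset": [-0.7,-0.6,0],"yaw": 0,"claw": 0},{"offset": [-0.7,-0.6,0],"yaw": 0,"claw": 0}])

```text
time: 7.88
ee_pos: [0.4236, 0.1423, 0.2467]
tcp_rot: [-180.0, 0.0, 37.7]
wrist_force: [0.5, -0.2, 0.3]
opening: 0.0852
grasp_force: 0.0
```

```bash
python3 - <<'E'
from h import *
np.set_printoptions(precision=4,suppress=True)
s=shot("wrist","w2.png");C=cloud(s);H=s["hsv"];Z=C[...,2];print(get_obs()["ee_pos"],get_obs()["tcp_rot"])
k=cmask(s,"orange",110,60)&(Z>.113)&(Z<.13)
if k.sum()>30:
  P=plane(s,np.argwhere(k)[:,::-1],.12);ck,yk,dk=rect(P);ex=np.array([.6097,-.7926]);print("knob",ck,yk,dk,"x rel seat",(ck-[.5016,.3155])@ex)
cl=(Z>.010)&(Z<.05)&(np.hypot(C[...,0]-.378,C[...,1]-.245)<.12)
for q in blobs(cl,300):
  P=C[q];print("clar",rect(P),P.mean(0),np.percentile(Z[q],[50,90,98]))
E
```

```text
[0.4235 0.1422 0.2468] [-179.9857    0.0513   37.6808]
knob [0.5799 0.1886] -51.80549621582031 (16.204111099243164, 3.249310255050659) x rel seat 0.14828905917175292
clar (array([0.4666, 0.3132]), -52.880794525146484, (116.17070007324219, 15.445591926574707)) [0.4655 0.3123 0.0178] [0.0171 0.0187 0.0366]
clar (array([0.3709, 0.2516]), -68.61865234375, (171.38145446777344, 28.718032836914062)) [0.373  0.2526 0.0244] [0.0253 0.0287 0.0297]
```

View pics/w2.png

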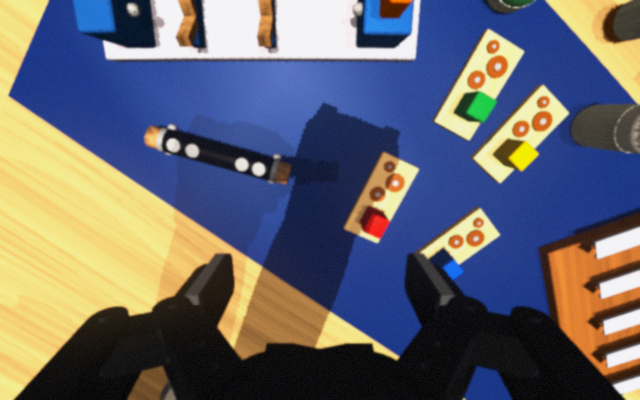

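Tail is now at about 0.061. The view shows the clarinet at (217,155) and all boards in place.

servo_tool(rows=[{"offset": [0.25,-1,0],"yaw": -0.41,"claw": 0.2},{"offset": [0.25,-1,0],"yaw": -0.41,"claw": 0.2},{"offset": [0.25,-1,0],"yaw": -0.41,"claw": 0.2},{"offset": [0.25,-1,0],"yaw": -0.41,"claw": 0.2},{"offset": [0.25,-1,0],"yaw": -0.41,"claw": 0.2},{"offset": [0.25,-1,0],"yaw": -0.41,"claw": 0.2},{"offset": [0.25,-1,0],"yaw": -0.41,"claw": 0.2},{"offset": [0.25,-1,0],"yaw": -0.41,"claw": 0.2},{"offset": [0.25,-1,0.3],"yaw": -0.41,"claw": 0.2},{"offset": [0.25,-1,0.3],"yaw": -0.41,"claw": 0.2}])

```text
time: 9.18
ee_pos: [0.3809, 0.2361, 0.2156]
tcp_rot: [-179.8, 0.0, 111.3]
wrist_force: [-0.1, 0.5, -0.5]
opening: 0.0681
grasp_force: 0.0
```

```bash
python3 - <<'E'
from h import *
np.set_printoptions(precision=4,suppress=True)
s=shot("wrist");C=cloud(s);Z=C[...,2];o=get_obs();p=o["ee_pos"];print(p,o["tcp_rot"])
cl=(Z>.010)&(Z<.04)&(np.hypot(C[...,0]-.371,C[...,1]-.252)<.11)
for q in blobs(cl,500):
  P=C[q];c,y,d=rect(P);print("clar",c,y,d)
  t=np.radians(o["tcp_rot"][2]);dd=c-p[:2];print("tool d",dd@[np.cos(t),np.sin(t)],dd@[np.sin(t),-np.cos(t)])
f=(s["d"]>0)&(s["d"]<.25)&(s["im"].max(2)<120)&(Z>p[2]-.06)&(Z<p[2]+.05);print("fingertip below tcp",p[2]-np.percentile(Z[f],[0.5,1,2,5]))
E
```

```text
[0.3812 0.2363 0.2169] [-179.9056    0.0177  111.3441]
clar [0.3712 0.2513] -68.57584190368652 (170.47470092773438, 28.119935989379883)
tool d 0.017533906355094324 -0.0038163394443112134
fingertip below tcp [0.014  0.0122 0.0094 0.0033]
```

servo_tool(rows=[{"offset": [0.175,-0.04,0.3],"yaw": 0,"claw": 0.3},{"offset": [0.175,-0.04,0.7],"yaw": 0,"claw": 0.3},{"offset": [0.175,-0.04,1],"yaw": 0,"claw": 0.3},{"offset": [0.175,-0.04,1],"yaw": 0,"claw": 0.3}])

```text
time: 9.72
ee_pos: [0.3706, 0.251, 0.1166]
tcp_rot: [-179.9, 0.0, 111.4]
wrist_force: [-0.5, -0.7, 0.2]
opening: 0.0599
grasp_force: 0.0
```

servo_tool(rows=[{"offset": [0,0,0.3],"yaw": 0,"claw": 0.3},{"offset": [0,0,0.6],"yaw": 0,"claw": 0.3},{"offset": [0,0,0.8],"yaw": 0,"claw": 0.3},{"offset": [0,0,0.9],"yaw": 0,"claw": 0.3},{"offset": [0,0,0.9],"yaw": 0,"claw": 0.3}])

```text
time: 10.35
ee_pos: [0.3717, 0.2517, 0.0283]
tcp_rot: [180.0, -0.0, 111.5]
wrist_force: [0.2, -0.1, 0.0]
opening: 0.06
grasp_force: 0.0
```

servo_tool(rows=[{"offset": [0,0,0],"yaw": 0,"claw": 1},{"offset": [0,0,0],"yaw": 0,"claw": 1},{"offset": [0,0,0],"yaw": 0,"claw": 1},{"offset": [0,0,0],"yaw": 0,"claw": 1},{"offset": [0,0,0],"yaw": 0,"claw": 1},{"offset": [0,0,0],"yaw": 0,"claw": 1},{"offset": [0,0,0],"yaw": 0,"claw": 1}], squeeze=60)

```text
time: 11.22
ee_pos: [0.3719, 0.2518, 0.0286]
tcp_rot: [179.9, -0.0, 111.5]
wrist_force: [-1.2, -1.1, 5.8]
opening: 0.0257
grasp_force: 58.7
```

servo_tool(rows=[{"offset": [0,0,0],"yaw": 0,"claw": 0.4},{"offset": [0,0,0],"yaw": 0,"claw": 0.4},{"offset": [0,0,0.04],"yaw": 0,"claw": 0.4},{"offset": [0,0,0.08],"yaw": 0,"claw": 0.4},{"offset": [0,0,0.08],"yaw": 0,"claw": 0.4}])

```text
time: 11.85
ee_pos: [0.3711, 0.2513, 0.0189]
tcp_rot: [-180.0, 0.0, 111.5]
wrist_force: [-0.3, -0.4, -1.0]
opening: 0.051
grasp_force: 0.0
```

servo_tool(rows=[{"offset": [0,0,0],"yaw": 0,"claw": 1},{"offset": [0,0,0],"yaw": 0,"claw": 1},{"offset": [0,0,0],"yaw": 0,"claw": 1},{"offset": [0,0,0],"yaw": 0,"claw": 1},{"offset": [0,0,0],"yaw": 0,"claw": 1},{"offset": [0,0,0],"yaw": 0,"claw": 1},{"offset": [0,0,0],"yaw": 0,"claw": 1}])

```text
time: 12.72
ee_pos: [0.3725, 0.2524, 0.0219]
tcp_rot: [179.8, -0.1, 111.5]
wrist_force: [-4.3, -1.6, 21.2]
opening: 0.0262
grasp_force: 66.2
```

servo_tool(rows=[{"offset": [0,0,-0.1],"yaw": 0,"claw": 1},{"offset": [0,0,-0.3],"yaw": 0,"claw": 1},{"offset": [0,0,-0.6],"yaw": 0,"claw": 1},{"offset": [0,0,-0.9],"yaw": 0,"claw": 1},{"offset": [0,0,-1],"yaw": -0.045,"claw": 1},{"offset": [0,0,-1],"yaw": -0.09,"claw": 1},{"offset": [0,0,-1],"yaw": -0.09,"claw": 1},{"offset": [0,0,-1],"yaw": -0.09,"claw": 1}])

```text
time: 13.72
ee_pos: [0.371, 0.2512, 0.1189]
tcp_rot: [-179.9, -0.0, 127.5]
wrist_force: [-0.5, 0.5, -1.3]
opening: 0.0263
grasp_force: 59.3
```

```bash
python3 - <<'E'
from h import *
np.set_printoptions(precision=4,suppress=True)
s=shot("wrist","w3.png");C=cloud(s);Z=C[...,2];o=get_obs();p=o["ee_pos"];print(p,o["tcp_rot"])
t=np.radians(o["tcp_rot"][2]);A=np.c_[[np.cos(t),np.sin(t)],[np.sin(t),-np.cos(t)]]
L=(C[...,:2]-p[:2])@A
m=(abs(L[...,1])<.025)&(abs(L[...,0])<.12)&(Z>p[2]-.035)&(Z<p[2]+.012)
for q in blobs(m,150):
  l=L[q];print("held",q.sum(),np.percentile(l,[1,50,99],axis=0).round(4).tolist(),"z",p[2]-np.percentile(Z[q],[2,50,98]),rect(C[q]))
d=np.array([.5077,.3076])-p[:2];print("to go tool",d@A)
E
```

```text
[0.371  0.2512 0.1189] [-179.9542   -0.0024  127.5552]
held 17501 [[-0.0323, -0.0215], [0.0324, -0.0002], [0.0837, 0.0215]] z [ 0.0145 -0.0033 -0.0079] (array([0.3568, 0.2689]), -50.734920501708984, (124.90518188476562, 49.98039245605469))
to go tool [-0.0386  0.1427]
```

View pics/w3.png

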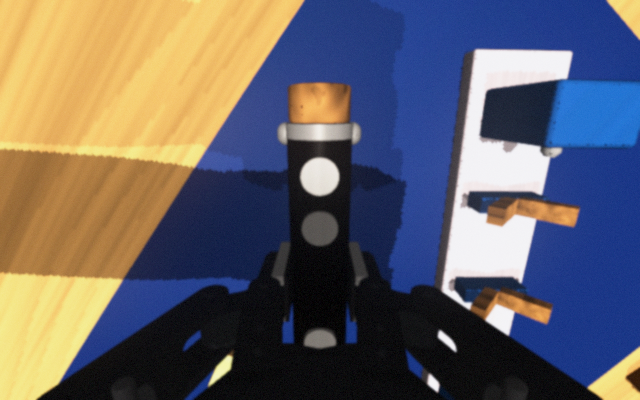

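servo_tool(rows=[{"offset": [-0.386,0,-0.2],"yaw": 0,"claw": 1},{"offset": [-0.386,0,-0.2],"yaw": 0,"claw": 1},{"offset": [-0.386,0.3,-0.2],"yaw": 0,"claw": 1},{"offset": [-0.386,0.6,-0.2],"yaw": 0,"claw": 1},{"offset": [-0.386,0.9,-0.2],"yaw": 0,"claw": 1}])

```text
time: 14.4
ee_pos: [0.4663, 0.2767, 0.1387]
tcp_rot: [-180.0, -0.0, 127.6]
wrist_force: [1.0, -0.7, -1.2]
opening: 0.0263
grasp_force: 59.6
```

servo_tool(rows=[{"offset": [0,0.3,0],"yaw": 0,"claw": 1},{"offset": [0,0.527,0],"yaw": 0,"claw": 1},{"offset": [0,0.527,0],"yaw": 0,"claw": 1},{"offset": [0,0.527,0.2],"yaw": 0,"claw": 1},{"offset": [0,0.527,0.4],"yaw": 0,"claw": 1},{"offset": [0,0.527,0.4],"yaw": 0,"claw": 1},{"offset": [0,0.527,0.4],"yaw": 0,"claw": 1}])

```text
time: 15.28
ee_pos: [0.5075, 0.3082, 0.1001]
tcp_rot: [180.0, -0.0, 127.7]
wrist_force: [-0.0, 0.9, -2.1]
opening: 0.026
grasp_force: 59.8
```

```bash
python3 - <<'E'
from h import *
np.set_printoptions(precision=4,suppress=True)
o=get_obs();p=o["ee_pos"];t=np.radians(o["tcp_rot"][2]);A=np.c_[[np.cos(t),np.sin(t)],[np.sin(t),-np.cos(t)]]
print(p,o["tcp_rot"],"to go tool",(np.array([.5077,.3076])-p[:2])@A,o["opening"],o["wrist_force"])
E
```

```text
[0.5075 0.3082 0.1001] [179.9709  -0.0031 127.6824] to go tool [-0.0006 -0.0002] 0.025986853086310803 [-0.0122  0.944  -2.1031]
```

servo_tool(rows=[{"offset": [0,0,0.08],"yaw": 0,"claw": 1},{"offset": [0,0,0.16],"yaw": 0,"claw": 1},{"offset": [0,0,0.22],"yaw": 0,"claw": 1},{"offset": [0,0,0.27],"yaw": 0,"claw": 1},{"offset": [0,0,0.3],"yaw": 0,"claw": 1},{"offset": [0,0,0.3],"yaw": 0,"claw": 1}])

```text
time: 16.02
ee_pos: [0.5076, 0.308, 0.0693]
tcp_rot: [-180.0, -0.0, 127.7]
wrist_force: [-1.4, -1.1, -2.0]
opening: 0.0259
grasp_force: 59.9
```

servo_tool(rows=[{"offset": [0,0,0.01],"yaw": 0,"claw": 1},{"offset": [0,0,0.02],"yaw": 0,"claw": 1},{"offset": [0,0,0.02],"yaw": 0,"claw": 1}])

```text
time: 16.4
ee_pos: [0.5077, 0.308, 0.0691]
tcp_rot: [180.0, 0.0, 127.7]
wrist_force: [-6.9, -4.7, 12.5]
opening: 0.0259
grasp_force: 61.5
```

servo_tool(rows=[{"offset": [0,0,0],"yaw": 0,"claw": 0.4},{"offset": [0,0,0],"yaw": 0,"claw": 0.4},{"offset": [0,0,0],"yaw": 0,"claw": 0.4},{"offset": [0,0,-0.1],"yaw": 0,"claw": 0.4},{"offset": [0,0,-0.4],"yaw": 0,"claw": 0.4},{"offset": [0,0,-0.8],"yaw": 0,"claw": 0.4},{"offset": [0,0,-1],"yaw": 0,"claw": 0.3}])

```text
time: 17.27
ee_pos: [0.5083, 0.3085, 0.1705]
tcp_rot: [179.8, 0.0, 127.7]
wrist_force: [1.1, -0.2, -0.4]
opening: 0.0598
grasp_force: 0.0
```

servo_tool(rows=[{"offset": [0,-0.2,-0.8],"yaw": 0.5,"claw": 0.3},{"offset": [0,-0.2,-0.8],"yaw": 0.5,"claw": 0.3},{"offset": [0,-0.2,-0.8],"yaw": 0.5,"claw": 0.3},{"offset": [0,-0.2,-0.8],"yaw": 0.5,"claw": 0.3},{"offset": [0,-0.2,-0.8],"yaw": 0.5,"claw": 0.3},{"offset": [0,-0.2,-0.8],"yaw": 0.5,"claw": 0.3},{"offset": [0,-0.2,-0.8],"yaw": 0.5,"claw": 0.3},{"offset": [0,-0.2,-0.8],"yaw": 0.5,"claw": 0.3},{"offset": [0,-0.2,-0.8],"yaw": 0.5,"claw": 0.3},{"offset": [0,-0.2,-0.8],"yaw": 0.5,"claw": 0.3}])

```text
time: 18.52
ee_pos: [0.4919, 0.2959, 0.2479]
tcp_rot: [180.0, -0.0, 37.7]
wrist_force: [0.1, 0.1, -0.4]
opening: 0.0599
grasp_force: 0.0
```

```bash
cat > stand.py <<'E'
from h import *
np.set_printoptions(precision=4,suppress=True)
def stand(save=None):
    s=shot("wrist",save);C=cloud(s);H=s["hsv"];Z=C[...,2];o=get_obs();p=o["ee_pos"]
    a=np.radians(-52.43);B=np.c_[[np.cos(a),np.sin(a)],[-np.sin(a),np.cos(a)]];seat=np.array([.5016,.3155])
    L=(C[...,:2]-seat)@B
    k=cmask(s,"orange",110,60)&(Z>.113)&(Z<.13)
    if k.sum()>30: ck,yk,dk=rect(plane(s,np.argwhere(k)[:,::-1],.12));print("knob",(ck-seat)@B,yk,dk,"tail~",((ck-seat)@B)[0]-.087)
    m=(abs(L[...,1])<.013)&(abs(L[...,0])<.12)&(Z>.055)&(Z<.0775)
    for q in blobs(m,300):
        print("rod",q.sum(),"x",np.percentile(L[q][:,0],[1,50,99]),"z98",np.percentile(Z[q],[50,90]))
        P=L[q&(Z>.066)];print(" axis angle",np.degrees(np.polyfit(P[:,0],P[:,1],1)[0]),"y",P[:,1].mean())
    t=np.radians(o["tcp_rot"][2]);A=np.c_[[np.cos(t),np.sin(t)],[np.sin(t),-np.cos(t)]]
    print("tcp",p,o["tcp_rot"],"knob to go tool",(seat+B@[((ck-seat)@B)[0],0]-p[:2])@A if k.sum()>30 else None)
E
python3 -c "
from stand import *;stand('w4.png')"
```

```text
knob [ 0.1481 -0.0006] 37.82279586791992 (24.83856964111328, 18.03134536743164) tail~ 0.06107810068185071
rod 4380 x [-0.0854  0.0049  0.0924] z98 [0.0714 0.0745]
 axis angle -0.08943884059714075 y -0.000366594479632901
tcp [0.4919 0.2959 0.2478] [179.9956  -0.0275  37.7986] knob to go tool [0.0191 0.1385]
```

View pics/w4.png

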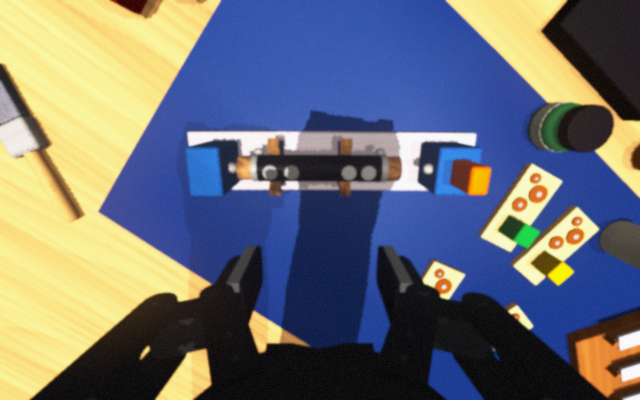

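The clarinet at (318,168) lies level in the rests, between the headstock pin (235,167) and the tailstock pin (422,169).

servo_tool(rows=[{"offset": [0.19,0.6,0],"yaw": 0,"claw": 0.3},{"offset": [0.19,1,0],"yaw": 0,"claw": 0.3},{"offset": [0.19,1,0.2],"yaw": 0,"claw": 0.3},{"offset": [0.19,1,0.5],"yaw": 0,"claw": 0.3}], squeeze=40)

```text
time: 19.08
ee_pos: [0.5689, 0.2279, 0.1976]
tcp_rot: [180.0, -0.1, 37.7]
wrist_force: [-0.9, -0.6, -1.0]
opening: 0.0599
grasp_force: 0.0
```

servo_tool(rows=[{"offset": [0,0.385,0],"yaw": 0,"claw": 0.3},{"offset": [0,0.385,0],"yaw": 0,"claw": 0.3},{"offset": [0,0.385,0.3],"yaw": 0,"claw": 0.3},{"offset": [0,0.385,0.6],"yaw": 0,"claw": 0.3},{"offset": [0,0.385,0.9],"yaw": 0,"claw": 0.3},{"offset": [0,0.385,0.9],"yaw": 0,"claw": 0.3}])

```text
time: 19.82
ee_pos: [0.5903, 0.198, 0.1054]
tcp_rot: [-179.9, 0.2, 37.8]
wrist_force: [-0.1, -0.1, -0.4]
opening: 0.0596
grasp_force: 0.0
```

servo_tool(rows=[{"offset": [0,0,0],"yaw": 0,"claw": 1},{"offset": [0,0,0],"yaw": 0,"claw": 1},{"offset": [0,0,0],"yaw": 0,"claw": 1},{"offset": [0,0,0],"yaw": 0,"claw": 1},{"offset": [0,0,0],"yaw": 0,"claw": 1},{"offset": [0,0,0],"yaw": 0,"claw": 1},{"offset": [0,0,0],"yaw": 0,"claw": 1}])

```text
time: 20.7
ee_pos: [0.5924, 0.1981, 0.1091]
tcp_rot: [179.9, -0.2, 37.7]
wrist_force: [-0.4, -0.6, 6.6]
opening: 0.0174
grasp_force: 40.3
```

servo_tool(rows=[{"offset": [0,-0.1,0],"yaw": 0,"claw": 1},{"offset": [0,-0.2,0],"yaw": 0,"claw": 1},{"offset": [0,-0.25,0],"yaw": 0,"claw": 1},{"offset": [0,-0.3,0],"yaw": 0,"claw": 1},{"offset": [0,-0.33,0],"yaw": 0,"claw": 1},{"offset": [0,-0.35,0],"yaw": 0,"claw": 1},{"offset": [0,-0.37,0],"yaw": 0,"claw": 1},{"offset": [0,-0.37,0],"yaw": 0,"claw": 1}])

```text
time: 21.7
ee_pos: [0.5703, 0.227, 0.1092]
tcp_rot: [179.9, -0.2, 37.7]
wrist_force: [3.8, -2.4, 5.0]
opening: 0.0178
grasp_force: 40.2
```

servo_tool(rows=[{"offset": [0,-0.02,0],"yaw": 0,"claw": 1},{"offset": [0,-0.03,0],"yaw": 0,"claw": 1},{"offset": [0,-0.03,0],"yaw": 0,"claw": 1}])

```text
time: 22.08
ee_pos: [0.5686, 0.2293, 0.1092]
tcp_rot: [179.9, -0.2, 37.7]
wrist_force: [3.0, -3.5, 5.8]
opening: 0.0175
grasp_force: 40.2
```

servo_tool(rows=[{"offset": [0,-0.02,0],"yaw": 0,"claw": 1},{"offset": [0,-0.02,0],"yaw": 0,"claw": 1}])

```text
time: 22.32
ee_pos: [0.5673, 0.2309, 0.1091]
tcp_rot: [179.9, -0.2, 37.7]
wrist_force: [3.8, -3.7, 6.3]
opening: 0.0178
grasp_force: 40.2
```

servo_tool(rows=[{"offset": [0,-0.02,0],"yaw": 0,"claw": 1},{"offset": [0,-0.02,0],"yaw": 0,"claw": 1}])

```text
time: 22.58
ee_pos: [0.5666, 0.2318, 0.1091]
tcp_rot: [179.8, -0.2, 37.6]
wrist_force: [5.2, -6.3, 5.6]
opening: 0.0173
grasp_force: 40.3
```

servo_tool(rows=[{"offset": [0,-0.02,0],"yaw": 0,"claw": 1},{"offset": [0,-0.02,0],"yaw": 0,"claw": 1},{"offset": [0,-0.02,0],"yaw": 0,"claw": 1}])

```text
time: 22.95
ee_pos: [0.5665, 0.2319, 0.1092]
tcp_rot: [179.6, -0.2, 37.5]
wrist_force: [13.6, -15.5, 3.4]
opening: 0.0174
grasp_force: 40.2
```

servo_tool(rows=[{"offset": [0,-0.02,0],"yaw": 0,"claw": 1},{"offset": [0,-0.02,0],"yaw": 0,"claw": 1},{"offset": [0,-0.02,0],"yaw": 0,"claw": 1}])

```text
time: 23.32
ee_pos: [0.5665, 0.232, 0.1092]
tcp_rot: [179.4, -0.2, 37.5]
wrist_force: [20.0, -23.3, 2.7]
opening: 0.0174
grasp_force: 41.4
```

servo_tool(rows=[{"offset": [0,0.025,0],"yaw": 0,"claw": 1},{"offset": [0,0.03,0],"yaw": 0,"claw": 0.4},{"offset": [0,0.03,0],"yaw": 0,"claw": 0.4},{"offset": [0,0.03,0],"yaw": 0,"claw": 0.4},{"offset": [0,0.03,0],"yaw": 0,"claw": 0.4},{"offset": [0,0.03,-0.3],"yaw": 0,"claw": 0.4},{"offset": [0,0.03,-0.6],"yaw": 0,"claw": 0.4},{"offset": [0,0.03,-1],"yaw": 0,"claw": 0.4}])

```text
time: 24.32
ee_pos: [0.5636, 0.2336, 0.2075]
tcp_rot: [-180.0, 0.1, 37.7]
wrist_force: [-0.2, -0.5, -0.1]
opening: 0.0511
grasp_force: 0.0
```

servo_tool(rows=[{"offset": [-0.3,-0.5,-0.4],"yaw": 0,"claw": 0.3},{"offset": [-0.3,-0.5,-0.4],"yaw": 0,"claw": 0.3},{"offset": [-0.3,-0.5,-0.4],"yaw": 0,"claw": 0.3},{"offset": [-0.3,-0.5,-0.4],"yaw": 0,"claw": 0.3}])

```text
time: 24.82
ee_pos: [0.5101, 0.2544, 0.2459]
tcp_rot: [-180.0, 0.1, 37.7]
wrist_force: [0.3, -0.8, 0.3]
opening: 0.0599
grasp_force: 0.0
```

```bash
python3 -c "
from stand import *;stand('w5.png')"
```

```text
knob [ 0.1053 -0.0005] 37.63519287109375 (23.886966705322266, 16.444988250732422) tail~ 0.018307778584258805
rod 4651 x [-0.0854  0.0028  0.0969] z98 [0.0718 0.0752]
 axis angle 0.07352009396204755 y -0.00023639257950661778
tcp [0.5101 0.2543 0.2458] [-179.983     0.113    37.6703] knob to go tool [0.0305 0.0517]
```

servo_tool(rows=[{"offset": [-0.87,0.8,0],"yaw": 0,"claw": 0.3},{"offset": [-0.87,0.8,0],"yaw": 0,"claw": 0.3},{"offset": [-0.87,0.8,0],"yaw": 0,"claw": 0.3}])

```text
time: 25.25
ee_pos: [0.4898, 0.1351, 0.2469]
tcp_rot: [180.0, 0.1, 37.5]
wrist_force: [0.3, 0.8, -0.7]
opening: 0.0597
grasp_force: 0.0
```

servo_tool(rows=[{"offset": [-0.87,0.8,0],"yaw": 0.383,"claw": 0.3},{"offset": [-0.87,0.8,0],"yaw": 0.383,"claw": 0.3},{"offset": [-0.87,0.8,0],"yaw": 0.383,"claw": 0.3},{"offset": [-0.87,0.8,0],"yaw": 0.383,"claw": 0.3},{"offset": [-0.87,0.8,0],"yaw": 0.383,"claw": 0.3},{"offset": [-0.87,0.8,0],"yaw": 0.383,"claw": 0.3},{"offset": [-0.87,0.8,0],"yaw": 0.383,"claw": 0.3},{"offset": [-0.87,0.8,0],"yaw": 0.383,"claw": 0.3}])

```text
time: 26.25
ee_pos: [0.4235, -0.1233, 0.2463]
tcp_rot: [-173.9, 0.7, -19.8]
wrist_force: [0.4, 0.4, -0.5]
opening: 0.0597
grasp_force: 0.0
```

```bash
cat > boards.py <<'E'
from h import *
np.set_printoptions(precision=4,suppress=True)
def boards(s,lo=.3):
    """knob centre (top plane z=45) and yaw knob->slab centre, per colour; boards on the bench only"""
    C=cloud(s);Z=C[...,2];H=s["hsv"];out={}
    slab=(Z>.006)&(Z<.016)&(H[...,2]>70)&~((H[...,0]>95)&(H[...,0]<125))
    for c in ("red","yellow","green","blue"):
        k=cmask(s,c,120,90)&(abs(Z-.0445)<.005)
        B=blobs(k,40)
        if not B: continue
        q=max(B,key=np.sum);ck,yk,dk=rect(plane(s,np.argwhere(q)[:,::-1],.045))
        near=slab&(np.hypot(C[...,0]-ck[0],C[...,1]-ck[1])<.1)
        sb=[b for b in blobs(near,200)]
        if not sb: continue
        b=min(sb,key=lambda b:np.min(np.hypot(*(C[b][:,:2]-ck).T)))
        sc,sy,sd=rect(plane(s,np.argwhere(b)[:,::-1],.0105))
        v=sc-ck;y=sy
        if np.dot(v,[np.cos(np.radians(y)),np.sin(np.radians(y))])<0:y+=180
        out[c]=(ck,y);print(c,"knob",ck,"knobrect",yk,np.round(dk,1),"slab c",sc,"yaw",round(y,2),np.round(sd,1))
    return out
def go(p,y=None):
    o=get_obs();t=np.radians(o["tcp_rot"][2]);A=np.c_[[np.cos(t),np.sin(t)],[np.sin(t),-np.cos(t)]]
    print("tcp",o["ee_pos"],o["tcp_rot"],"to go tool /0.1m",((np.asarray(p)-o["ee_pos"][:2])@A*10).round(3),"yaw fs",None if y is None else round(-(((y-o["tcp_rot"][2])+180)%360-180)/180,4))
E
python3 - <<'E'
from boards import *
s=shot("wrist","w6.png");boards(s);go([.5,-.2],-31.2)
E
```

```text
red knob [0.4225 0.0529] knobrect -78.1225757598877 [25.6 24.7] slab c [0.446  0.0598] yaw 13.66 [110.  52.]
yellow knob [ 0.5849 -0.02  ] knobrect -1.151763916015625 [24.8 22.6] slab c [ 0.6093 -0.0211] yaw -0.96 [109.4  51.7]
green knob [0.5912 0.0542] knobrect 10.727339744567871 [25.6 24.1] slab c [0.6158 0.0589] yaw 11.4 [109.9  51.9]
blue knob [ 0.4342 -0.0593] knobrect -11.407623291015625 [24.5 23.5] slab c [ 0.4574 -0.063 ] yaw -10.93 [109.5  50.3]
tcp [ 0.4222 -0.125   0.2466] [-173.9864    0.7287  -20.0548] to go tool /0.1m [0.987 0.438] yaw fs 0.0619
```

View pics/w6.png

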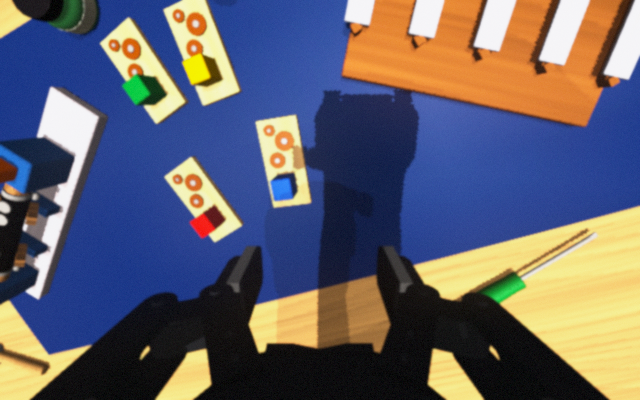

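```bash
python3 - <<'E'
from boards import *
o=get_obs();print(o["q"],o["qd"],o["ee_pos"],o["tcp_rot"],o["wrist_force"])
E
```

```text
[-20.0828  -9.5177  -4.8622  95.3871   6.0133 179.9718] [ 3.0896  0.5515  0.886  -0.0634  1.0122 -0.0835] [ 0.4222 -0.125   0.2466] [-173.9864    0.7287  -20.0548] [ 0.4248 -0.6291  0.6215]
```

servo_tool(rows=[{"offset": [0,0,0],"yaw": 0,"claw": 0.3},{"offset": [0,0,0],"yaw": 0,"claw": 0.3},{"offset": [0,0,0],"yaw": 0,"claw": 0.3},{"offset": [0,0,0],"yaw": 0,"claw": 0.3}])

```text
time: 26.8
ee_pos: [0.4237, -0.1219, 0.2471]
tcp_rot: [-173.9, 0.7, -19.6]
wrist_force: [-0.1, 0.3, 0.4]
opening: 0.0596
grasp_force: 0.0
```

```bash
python3 - <<'E'
from boards import *
o=get_obs();print(o["q"],o["qd"],o["ee_pos"],o["tcp_rot"],o["wrist_force"])
E
```

```text
[-19.6911  -9.5095  -4.7971  95.375    6.1046 179.9466] [-0.345  -0.075  -0.0139  0.0123  0.036   0.0018] [ 0.4237 -0.1219  0.2471] [-173.8948    0.657   -19.638 ] [-0.1482  0.3202  0.4492]
```

servo_tool(rows=[{"offset": [0,0,0],"yaw": -0.5,"claw": 0.3},{"offset": [0,0,0],"yaw": -0.5,"claw": 0.3},{"offset": [0,0,0],"yaw": -0.5,"claw": 0.3},{"offset": [0,0,0],"yaw": -0.5,"claw": 0.3},{"offset": [0,0,0],"yaw": -0.5,"claw": 0.3},{"offset": [0,0,0],"yaw": -0.5,"claw": 0.3},{"offset": [0,0,0],"yaw": -0.5,"claw": 0.3},{"offset": [0,0,0],"yaw": -0.5,"claw": 0.3},{"offset": [0,0,0],"yaw": -0.5,"claw": 0.3},{"offset": [0,0,0],"yaw": -0.5,"claw": 0.3}])

```text
time: 28.05
ee_pos: [0.4235, -0.1222, 0.2473]
tcp_rot: [-179.3, -6.1, 70.2]
wrist_force: [0.7, -0.2, 0.8]
opening: 0.0598
grasp_force: 0.0
```

```bash
python3 - <<'E'
from boards import *
o=get_obs();print(o["q"],o["qd"]);go([.47,-.25],148.8)
E
```

```text
[-19.7244  -9.529   -4.7992  95.3783   6.1015  89.9799] [-0.0617  0.0095 -0.0577  0.0773 -0.037   2.2452]
tcp [ 0.4235 -0.1222  0.2473] [-179.3498   -6.1013   70.2265] to go tool /0.1m [-1.046  0.87 ] yaw fs -0.4365
```

servo_tool(rows=[{"offset": [0,0,0],"yaw": -0.65,"claw": 0.3},{"offset": [0,0,0],"yaw": -0.65,"claw": 0.3},{"offset": [0,0,0],"yaw": -0.65,"claw": 0.3},{"offset": [0,0,0],"yaw": -0.65,"claw": 0.3},{"offset": [0,0,0],"yaw": -0.65,"claw": 0.3},{"offset": [0,0,0],"yaw": -0.65,"claw": 0.3},{"offset": [0,0,0],"yaw": -0.65,"claw": 0.3},{"offset": [0,0,0],"yaw": -0.65,"claw": 0.3},{"offset": [0,0,0],"yaw": -0.65,"claw": 0.3},{"offset": [0,0,0],"yaw": -0.65,"claw": 0.3},{"offset": [0,0,0],"yaw": -0.65,"claw": 0.3},{"offset": [0,0,0],"yaw": -0.65,"claw": 0.3}])

```text
time: 29.55
ee_pos: [0.4235, -0.1223, 0.2472]
tcp_rot: [174.3, 2.2, -173.0]
wrist_force: [-0.1, 0.1, -0.5]
opening: 0.0602
grasp_force: 0.0
```

servo_tool(rows=[{"offset": [0,0,0],"yaw": -0.65,"claw": 0.3},{"offset": [0,0,0],"yaw": -0.65,"claw": 0.3},{"offset": [0,0,0],"yaw": -0.65,"claw": 0.3},{"offset": [0,0,0],"yaw": -0.65,"claw": 0.3},{"offset": [0,0,0],"yaw": -0.65,"claw": 0.3},{"offset": [0,0,0],"yaw": -0.65,"claw": 0.3},{"offset": [0,0,0],"yaw": -0.65,"claw": 0.3},{"offset": [0,0,0],"yaw": -0.65,"claw": 0.3},{"offset": [0,0,0],"yaw": -0.65,"claw": 0.3},{"offset": [0,0,0],"yaw": -0.65,"claw": 0.3},{"offset": [0,0,0],"yaw": -0.65,"claw": 0.3},{"offset": [0,0,0],"yaw": -0.65,"claw": 0.3}])

```text
time: 31.05
ee_pos: [0.4235, -0.1223, 0.2472]
tcp_rot: [-175.5, 4.1, -55.9]
wrist_force: [-0.3, -0.6, 0.8]
opening: 0.0594
grasp_force: 0.0
```

servo_tool(rows=[{"offset": [0,0,0],"yaw": -0.2,"claw": 0.3},{"offset": [0,0,0],"yaw": -0.2,"claw": 0.3},{"offset": [0,0,0],"yaw": -0.2,"claw": 0.3},{"offset": [0,0,0],"yaw": -0.2,"claw": 0.3},{"offset": [0,0,0],"yaw": -0.2,"claw": 0.3}])

```text
time: 31.68
ee_pos: [0.4236, -0.1219, 0.2472]
tcp_rot: [-173.9, 0.7, -20.1]
wrist_force: [0.5, 0.3, -0.3]
opening: 0.0594
grasp_force: 0.0
```

```bash
python3 - <<'E'
from boards import *
o=get_obs();print(o["q"],o["ee_pos"],o["tcp_rot"])
E
```

```text
[ -19.6701   -9.5382   -4.8096   95.3688    6.0787 -179.5872] [ 0.4236 -0.1219  0.2472] [-173.926     0.6839  -20.0806]
```

servo_tool(rows=[{"offset": [0,0,0],"yaw": -0.1,"claw": 0.3},{"offset": [0,0,0],"yaw": -0.1,"claw": 0.3},{"offset": [0,0,0],"yaw": -0.1,"claw": 0.3},{"offset": [0,0,0],"yaw": -0.1,"claw": 0.3}])

```text
time: 32.17
ee_pos: [0.4336, -0.032, 0.2473]
tcp_rot: [-176.7, -1.1, -6.5]
wrist_force: [0.4, -0.2, 0.5]
opening: 0.0597
grasp_force: 0.0
```

```bash
python3 - <<'E'
from boards import *
o=get_obs();print(o["q"],o["qd"],o["ee_pos"],o["tcp_rot"])
E
```

```text
[  -6.233   -11.9723   -6.7575   94.052     3.3291 -179.7733] [ 1.0946 -0.2532 -0.3618 -0.1191  1.207  -0.8216] [ 0.4336 -0.032   0.2473] [-176.6664   -1.1497   -6.4593]
```

```bash
cat > tilt.py <<'E'
from boards import *
o=get_obs();M=R.from_euler("xyz",o["tcp_rot"],degrees=True).as_matrix()
w=np.degrees(np.cross(M[:,2],[0,0,-1]));print("q",o["q"].round(2),"qd",np.abs(o["qd"]).max().round(2),"ee",o["ee_pos"],o["tcp_rot"]);print("correction axis az",np.degrees(np.arctan2(w[1],w[0])),"mag",np.hypot(*w[:2]))
for y,n in ((-20,"x"),):
    pass
E
python3 tilt.py
```

```text
q [  -6.23  -11.97   -6.76   94.05    3.33 -179.77] qd 1.21 ee [ 0.4336 -0.032   0.2473] [-176.6664   -1.1497   -6.4593]
correction axis az 154.5339625651042 mag 3.523875247309612
```

servo_tool(rows=[{"offset": [0,0,0],"yaw": 0.15,"claw": 0.3},{"offset": [0,0,0],"yaw": 0.15,"claw": 0.3},{"offset": [0,0,0],"yaw": 0.15,"claw": 0.3},{"offset": [0,0,0],"yaw": 0.15,"claw": 0.3}])

```text
time: 32.67
ee_pos: [0.4336, -0.033, 0.2472]
tcp_rot: [-176.5, 0.5, -33.4]
wrist_force: [-0.9, -0.0, -0.7]
opening: 0.0594
grasp_force: 0.0
```

servo_tool(rows=[{"offset": [0.28,1,0],"yaw": 0,"claw": 0.3},{"offset": [0.28,1,0],"yaw": 0,"claw": 0.3},{"offset": [0.28,1,0],"yaw": 0,"claw": 0.3},{"offset": [0.28,1,0],"yaw": 0,"claw": 0.3}])

```text
time: 33.17
ee_pos: [0.4022, -0.1312, 0.241]
tcp_rot: [-176.5, 0.5, -33.3]
wrist_force: [0.2, 0.1, 0.1]
opening: 0.0598
grasp_force: 0.0
```

servo_tool(rows=[{"offset": [0.28,1,0],"yaw": 0,"claw": 0.3},{"offset": [0.28,1,0],"yaw": 0,"claw": 0.3},{"offset": [0.28,1,0],"yaw": 0,"claw": 0.3},{"offset": [0.28,1,0],"yaw": 0,"claw": 0.3}])

```text
time: 33.67
ee_pos: [0.3729, -0.2265, 0.2347]
tcp_rot: [-176.6, 0.5, -33.3]
wrist_force: [-0.4, 0.4, -0.0]
opening: 0.0601
grasp_force: 0.0
```

```bash
python3 tilt.py
```

```text
q [ -33.31  -10.44   -6.86   94.05    3.37 -179.96] qd 0.87 ee [ 0.3729 -0.2265  0.2347] [-176.6311    0.4735  -33.3476]
correction axis az 154.64447336495593 mag 3.3999417852829037
```

Now overreach by about 21°.

servo_tool(rows=[{"offset": [0,0,0],"yaw": -0.115,"claw": 0.3},{"offset": [0,0,0],"yaw": -0.115,"claw": 0.3},{"offset": [0,0,0],"yaw": -0.115,"claw": 0.3},{"offset": [0,0,0],"yaw": -0.115,"claw": 0.3}])

```text
time: 34.17
ee_pos: [0.4056, -0.1236, 0.235]
tcp_rot: [-179.6, -0.7, -17.2]
wrist_force: [0.7, -0.2, 0.4]
opening: 0.0599
grasp_force: 0.0
```

```bash
python3 tilt.py
```

```text
q [ -17.19  -13.15   -9.04   93.45    0.4  -179.95] qd 4.32 ee [ 0.4056 -0.1236  0.235 ] [-179.5947   -0.6649  -17.237 ]
correction axis az 104.12787469725406 mag 0.7786822636330197
```

servo_tool(rows=[{"offset": [0,0,0],"yaw": 0.54,"claw": 0.3},{"offset": [0,0,0],"yaw": 0.54,"claw": 0.3},{"offset": [0,0,0],"yaw": 0.54,"claw": 0.3},{"offset": [0,0,0],"yaw": 0.54,"claw": 0.3},{"offset": [0.66,0.56,0],"yaw": 0.54,"claw": 0.3},{"offset": [0.66,0.56,0],"yaw": 0.54,"claw": 0.3},{"offset": [0.66,0.56,0],"yaw": 0.54,"claw": 0.3},{"offset": [0.66,0.56,0],"yaw": 0.54,"claw": 0.3},{"offset": [0.66,0.56,0],"yaw": 0.54,"claw": 0.3},{"offset": [0.66,0.56,0],"yaw": 0.54,"claw": 0.3}])

```text
time: 35.42
ee_pos: [0.4514, -0.1988, 0.2351]
tcp_rot: [-179.4, 0.5, -114.6]
wrist_force: [0.5, -0.3, 0.2]
opening: 0.0599
grasp_force: 0.0
```

servo_tool(rows=[{"offset": [0.47,-0.73,0],"yaw": 0.54,"claw": 0.3},{"offset": [0.47,-0.73,0],"yaw": 0.54,"claw": 0.3},{"offset": [0.47,-0.73,0],"yaw": 0.54,"claw": 0.3},{"offset": [0.47,-0.73,0],"yaw": 0.54,"claw": 0.3},{"offset": [0.47,-0.73,0],"yaw": 0.54,"claw": 0.3},{"offset": [0.47,-0.73,0],"yaw": 0.54,"claw": 0.3},{"offset": [0.47,-0.73,0],"yaw": 0.54,"claw": 0.3},{"offset": [0.47,-0.73,0],"yaw": 0.54,"claw": 0.3},{"offset": [0.47,-0.73,0],"yaw": 0.54,"claw": 0.3},{"offset": [0.47,-0.73,0],"yaw": 0.54,"claw": 0.3},{"offset": [0.47,-0.73,0],"yaw": 0.54,"claw": 0.3}])

```text
time: 36.8
ee_pos: [0.498, -0.2721, 0.2354]
tcp_rot: [179.5, 0.5, 148.4]
wrist_force: [0.1, -0.5, 0.4]
opening: 0.0599
grasp_force: 0.0
```

```bash
python3 tilt.py; cat > rack.py <<'E'
from boards import *
s=shot("wrist","w7.png");C=cloud(s);Z=C[...,2];H=s["hsv"]
w=(H[...,1]<60)&(H[...,2]>120)&(abs(Z-.037)<.004)
for q in blobs(w,300):
    c,y,d=rect(plane(s,np.argwhere(q)[:,::-1],.037));print("lip",np.argwhere(q).mean(0)[::-1].round(),c,round(y,2),np.round(d,1))
for c in ("red","yellow","green","blue"):
    k=cmask(s,c,110,60)&(Z>.035)&(Z<.075)
    for q in blobs(k,60): print(c,np.median(C[q],0),rect(C[q]))
wood=(abs(Z-.020)<.003)&(H[...,0]<20)&(H[...,1]>90)
q=max(blobs(wood,500),key=np.sum);print("floor",np.median(Z[q]),rect(plane(s,np.argwhere(q)[:,::-1],.02)))
E
python3 rack.py
```

```text
q [-28.87   6.52   9.76  92.69   0.49   2.7 ] qd 0.96 ee [ 0.498  -0.2721  0.2354] [179.4869   0.5191 148.4214]
correction axis az 103.08513632833022 mag 0.7298543027555591
lip [ 70. 263.] [ 0.4029 -0.6165] 0.08 [171.7 137.5]
lip [299. 237.] [ 0.5469 -0.3272] -31.66 [107.9  25.9]
lip [353. 236.] [ 0.5798 -0.2727] -31.21 [106.9  25.9]
lip [408. 225.] [ 0.6051 -0.2149] -30.99 [91.8 24.5]
lip [191. 237.] [ 0.4807 -0.437 ] -30.8 [108.2  26.3]
lip [243. 222.] [ 0.4988 -0.3733] -31.04 [72.4 25.5]
yellow [ 0.5847 -0.0197  0.0441] (array([ 0.5848, -0.0196]), -4.662353515625, (25.15074920654297, 24.386884689331055))
yellow [ 0.5856 -0.3842  0.0551] (array([ 0.5849, -0.3851]), 58.312416076660156, (44.67518997192383, 21.154239654541016))
green [0.5889 0.0516 0.0438] (array([0.5915, 0.0542]), 9.253317832946777, (25.877878189086914, 23.02322769165039))
green [ 0.6157 -0.3321  0.055 ] (array([ 0.6163, -0.3327]), 59.809173583984375, (48.48637008666992, 21.19146728515625))
blue [ 0.4357 -0.0607  0.0439] (array([ 0.4342, -0.058 ]), 76.27729797363281, (25.124752044677734, 24.103363037109375))
blue [ 0.8013 -0.1097  0.0489] (array([ 0.8301, -0.1138]), 7.4658002853393555, (163.85232543945312, 67.21064758300781))
blue [ 0.6422 -0.2889  0.0549] (array([ 0.643 , -0.2881]), 61.74418640136719, (25.061315536499023, 22.066261291503906))
blue [ 0.8268 -0.2605  0.0491] (array([ 0.8305, -0.2657]), 3.396714448928833, (123.32018280029297, 50.48473358154297))
floor 0.01938246972354421 (array([ 0.5258, -0.3158]), 59.08884048461914, (265.26171875, 157.3137664794922))
```

View pics/w7.png

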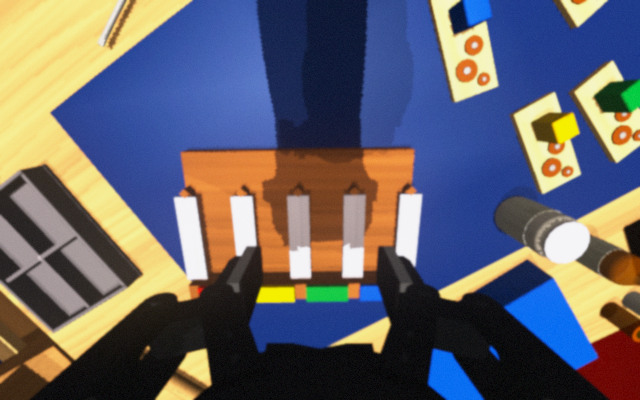

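The view shows the rack square-on: five lips at x = 187…408, with the bars at row 294 in the order red, yellow, green, blue from left to right. The blue board is at (465,40). Next I'll fetch the blue board.

servo_tool(rows=[{"offset": [0.83,0.74,0],"yaw": 0,"claw": 0.3},{"offset": [0.83,0.74,0],"yaw": 0,"claw": 0.3},{"offset": [0.83,0.74,0],"yaw": 0,"claw": 0.3},{"offset": [0.83,0.74,0],"yaw": 0,"claw": 0.3}])

```text
time: 37.35
ee_pos: [0.4669, -0.1655, 0.2356]
tcp_rot: [179.5, 0.6, 148.2]
wrist_force: [0.4, -0.1, 0.3]
opening: 0.0597
grasp_force: 0.0
```

servo_tool(rows=[{"offset": [0.83,0.74,0],"yaw": -0.115,"claw": 0.3},{"offset": [0.83,0.74,0],"yaw": -0.115,"claw": 0.3},{"offset": [0.83,0.74,0],"yaw": -0.115,"claw": 0.3},{"offset": [0.83,0.74,0],"yaw": -0.115,"claw": 0.3},{"offset": [0.83,0.74,0],"yaw": -0.115,"claw": 0.3}])

```text
time: 37.98
ee_pos: [0.4357, -0.0599, 0.235]
tcp_rot: [179.7, 0.6, 168.7]
wrist_force: [0.3, -0.1, 0.0]
opening: 0.06
grasp_force: 0.0
```

```bash
python3 - <<'E'
from boards import *
s=shot("wrist");b=boards(s);go(b["blue"][0],b["blue"][1]+180) if "blue" in b else go([.4342,-.0586],169.1)
E
```

```text
red knob [0.421  0.0539] knobrect 13.168325424194336 [26.2 24. ] slab c [0.4457 0.0604] yaw 13.06 [110.1  50.3]
yellow knob [ 0.5837 -0.0224] knobrect -0.388519287109375 [24.6 16.8] slab c [ 0.6083 -0.0241] yaw -1.45 [110.   41.5]
green knob [0.59  0.055] knobrect 11.80788516998291 [26.5 22.9] slab c [0.6041 0.061 ] yaw 12.05 [93.  44.3]
blue knob [ 0.4322 -0.0572] knobrect -11.3402099609375 [23.1 20.6] slab c [ 0.4577 -0.0615] yaw -10.88 [108.6  49.7]
tcp [ 0.4356 -0.0598  0.235 ] [179.712    0.6317 168.6672] to go tool /0.1m [0.038 0.019] yaw fs -0.0025
```

servo_tool(rows=[{"offset": [0.03,0.015,0.4],"yaw": 0,"claw": 0.3},{"offset": [0.03,0.015,0.8],"yaw": 0,"claw": 0.3},{"offset": [0.03,0.015,1],"yaw": 0,"claw": 0.3},{"offset": [0.03,0.015,1],"yaw": 0,"claw": 0.3}], squeeze=50)

```text
time: 38.52
ee_pos: [0.4332, -0.057, 0.1338]
tcp_rot: [179.7, 0.5, 168.7]
wrist_force: [-0.1, -0.7, -0.1]
opening: 0.0596
grasp_force: 0.0
```

```bash
python3 - <<'E'
from boards import *
s=shot("wrist");b=boards(s);go([.4333,-.0575],169.1);o=get_obs()
M=R.from_euler("xyz",o["tcp_rot"],degrees=True).as_matrix();print("ztool",M[:,2])
E
```

```text
red knob [0.4207 0.054 ] knobrect 12.025921821594238 [26.8 24.4] slab c [0.4451 0.06  ] yaw 13.32 [109.4  50.4]
blue knob [ 0.4322 -0.0569] knobrect -11.355690002441406 [23.9 21.3] slab c [ 0.4567 -0.0614] yaw -10.86 [109.   49.6]
tcp [ 0.4338 -0.057   0.1352] [179.7062   0.6089 168.7197] to go tool /0.1m [ 0.004 -0.006] yaw fs -0.0021
ztool [ 0.0114  0.003  -0.9999]
```

servo_tool(rows=[{"offset": [0.015,-0.005,0.3],"yaw": 0,"claw": 0.3},{"offset": [0.015,-0.005,0.6],"yaw": 0,"claw": 0.3},{"offset": [0.015,-0.005,0.91],"yaw": 0,"claw": 0.3},{"offset": [0.015,-0.005,0.91],"yaw": 0,"claw": 0.3},{"offset": [0.015,-0.005,0.91],"yaw": 0,"claw": 0.3}])

```text
time: 39.2
ee_pos: [0.4345, -0.0566, 0.0461]
tcp_rot: [179.7, 0.8, 168.8]
wrist_force: [-0.6, -0.2, 0.1]
opening: 0.0597
grasp_force: 0.0
```

servo_tool(rows=[{"offset": [0,0,0],"yaw": 0,"claw": 1},{"offset": [0,0,0],"yaw": 0,"claw": 1},{"offset": [0,0,0],"yaw": 0,"claw": 1},{"offset": [0,0,0],"yaw": 0,"claw": 1},{"offset": [0,0,0],"yaw": 0,"claw": 1},{"offset": [0,0,0],"yaw": 0,"claw": 1},{"offset": [0,0,0],"yaw": 0,"claw": 1}])

```text
time: 40.08
ee_pos: [0.4342, -0.0564, 0.0454]
tcp_rot: [179.7, 0.8, 168.8]
wrist_force: [-0.4, 0.3, 6.6]
opening: 0.0231
grasp_force: 49.9
```

servo_tool(rows=[{"offset": [0,0,-0.1],"yaw": 0,"claw": 1},{"offset": [0,0,-0.3],"yaw": 0,"claw": 1},{"offset": [0,0,-0.5],"yaw": 0,"claw": 1},{"offset": [0,0,-0.6],"yaw": 0,"claw": 1},{"offset": [0,0,-0.6],"yaw": 0,"claw": 1}])

```text
time: 40.7
ee_pos: [0.4331, -0.0566, 0.1048]
tcp_rot: [179.7, 0.7, 168.8]
wrist_force: [-0.5, 0.5, -1.7]
opening: 0.0231
grasp_force: 49.1
```

```bash
python3 - <<'E'
from boards import *
s=[.8563,-.5165]
for n,p in dict(red=(.4758,-.3967),yellow=(.5089,-.3419),green=(.5419,-.2871),blue=(.5750,-.2323)).items():
    pre=np.array(p)-.125*np.array(s);print(n,"pre",pre);
    if n=="blue": go(pre,148.9)
s=shot("wrist","w8.png");print(get_obs()["opening"])
E
```

```text
red pre [ 0.3688 -0.3321]
yellow pre [ 0.4019 -0.2773]
green pre [ 0.4349 -0.2225]
blue pre [ 0.468  -0.1677]
tcp [ 0.4331 -0.0566  0.1048] [179.6981   0.7294 168.7877] to go tool /0.1m [-0.558 -1.023] yaw fs 0.1105
0.02269801576081932
```

View pics/w8.png

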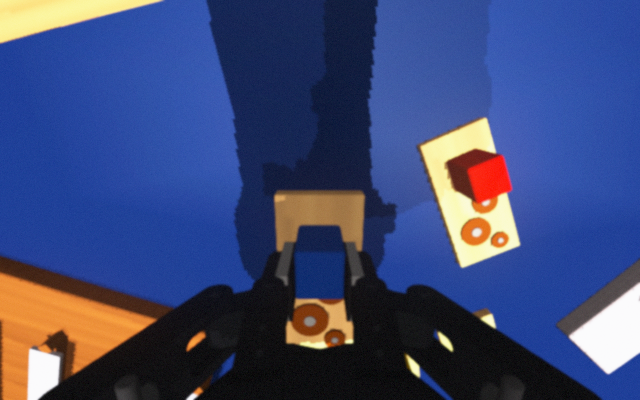

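Blue is held square (knob at (320,262) between the pads).

servo_tool(rows=[{"offset": [-0.2,-0.3,0],"yaw": 0.05,"claw": 1},{"offset": [-0.4,-0.6,0],"yaw": 0.1105,"claw": 1},{"offset": [-0.558,-1,0],"yaw": 0.1105,"claw": 1},{"offset": [-0.558,-1,0],"yaw": 0.1105,"claw": 1},{"offset": [-0.558,-1,0.2],"yaw": 0.1105,"claw": 1},{"offset": [-0.558,-1,0.2],"yaw": 0.1105,"claw": 1}])

```text
time: 41.5
ee_pos: [0.4669, -0.1645, 0.0824]
tcp_rot: [179.5, 0.3, 148.9]
wrist_force: [-0.1, 0.2, -1.5]
opening: 0.0226
grasp_force: 49.3
```

```bash
python3 - <<'E'
from boards import *
go([.468,-.1677],148.9)
E
```

```text
tcp [ 0.4669 -0.1645  0.0824] [179.5286   0.3068 148.913 ] to go tool /0.1m [-0.026 -0.022] yaw fs 0.0001
```

servo_tool(rows=[{"offset": [-0.026,-0.022,0.08],"yaw": 0,"claw": 1},{"offset": [-0.026,-0.022,0.13],"yaw": 0,"claw": 1},{"offset": [-0.026,-0.022,0.15],"yaw": 0,"claw": 1},{"offset": [-0.026,-0.022,0.16],"yaw": 0,"claw": 1},{"offset": [-0.026,-0.022,0.16],"yaw": 0,"claw": 1}])

```text
time: 42.12
ee_pos: [0.4696, -0.1686, 0.0685]
tcp_rot: [179.5, 0.5, 148.9]
wrist_force: [0.9, -0.4, -0.8]
opening: 0.0229
grasp_force: 49.3
```

servo_tool(rows=[{"offset": [-0.1,0,0],"yaw": 0,"claw": 1},{"offset": [-0.15,0,0],"yaw": 0,"claw": 1},{"offset": [-0.2,0,0.003],"yaw": 0,"claw": 1},{"offset": [-0.25,0,0.003],"yaw": 0,"claw": 1},{"offset": [-0.25,0,0.003],"yaw": 0,"claw": 1}])

```text
time: 42.75
ee_pos: [0.4912, -0.1817, 0.0682]
tcp_rot: [179.5, 0.5, 148.9]
wrist_force: [-0.6, 0.5, -1.2]
opening: 0.0228
grasp_force: 49.3
```

```bash
python3 - <<'E'
from boards import *
go([.575,-.2323],148.9);o=get_obs();print(o["wrist_force"],o["opening"])
E
```

```text
tcp [ 0.4912 -0.1817  0.0682] [179.4959   0.5101 148.8918] to go tool /0.1m [-0.98 -0.  ] yaw fs -0.0
[-0.6279  0.5322 -1.1822] 0.02280751637435292
```

servo_tool(rows=[{"offset": [0,0,0.015],"yaw": 0,"claw": 1},{"offset": [0,0,0.015],"yaw": 0,"claw": 1},{"offset": [0,0,0.015],"yaw": 0,"claw": 1}])

```text
time: 43.12
ee_pos: [0.4909, -0.1815, 0.0668]
tcp_rot: [179.5, 0.5, 148.9]
wrist_force: [-0.4, -0.1, -1.1]
opening: 0.0234
grasp_force: 49.3
```

servo_tool(rows=[{"offset": [-0.1,0,0],"yaw": 0,"claw": 1},{"offset": [-0.2,0,0],"yaw": 0,"claw": 1},{"offset": [-0.3,0,0.002],"yaw": 0,"claw": 1},{"offset": [-0.4,0,0.003],"yaw": 0,"claw": 1},{"offset": [-0.4,0,0.003],"yaw": 0,"claw": 1}])

```text
time: 43.75
ee_pos: [0.5257, -0.2026, 0.0666]
tcp_rot: [179.5, 0.5, 148.9]
wrist_force: [-0.5, -0.2, -0.3]
opening: 0.0227
grasp_force: 49.3
```

servo_tool(rows=[{"offset": [-0.1,0,0],"yaw": 0,"claw": 1},{"offset": [-0.2,0,0],"yaw": 0,"claw": 1},{"offset": [-0.3,0,0.002],"yaw": 0,"claw": 1},{"offset": [-0.4,0,0.003],"yaw": 0,"claw": 1},{"offset": [-0.4,0,0.003],"yaw": 0,"claw": 1}])

```text
time: 44.38
ee_pos: [0.56, -0.2232, 0.0667]
tcp_rot: [179.5, 0.5, 148.9]
wrist_force: [-0.3, -0.3, -1.5]
opening: 0.0231
grasp_force: 49.3
```

servo_tool(rows=[{"offset": [-0.05,0,0],"yaw": 0,"claw": 1},{"offset": [-0.1,0,0],"yaw": 0,"claw": 1},{"offset": [-0.14,0,0],"yaw": 0,"claw": 1},{"offset": [-0.14,0,0],"yaw": 0,"claw": 1}])

```text
time: 44.88
ee_pos: [0.5716, -0.2302, 0.067]
tcp_rot: [179.5, 0.5, 148.9]
wrist_force: [-0.2, 0.3, -1.1]
opening: 0.0229
grasp_force: 49.3
```

servo_tool(rows=[{"offset": [-0.03,0,0],"yaw": 0,"claw": 1},{"offset": [-0.04,0,0],"yaw": 0,"claw": 1},{"offset": [-0.04,0,0],"yaw": 0,"claw": 1}])

```text
time: 45.25
ee_pos: [0.5738, -0.2316, 0.0668]
tcp_rot: [179.5, 0.4, 148.9]
wrist_force: [-5.3, 1.6, 1.6]
opening: 0.0231
grasp_force: 49.7
```

servo_tool(rows=[{"offset": [-0.03,0,0],"yaw": 0,"claw": 1},{"offset": [-0.03,0,0],"yaw": 0,"claw": 1},{"offset": [-0.03,0,0],"yaw": 0,"claw": 1}])

```text
time: 45.62
ee_pos: [0.574, -0.2317, 0.0664]
tcp_rot: [179.5, 0.0, 148.9]
wrist_force: [-18.1, 11.3, 7.5]
opening: 0.0234
grasp_force: 50.5
```

Blue is home: contact at 20 N, 1.2 mm from the estimate. Release it and go to red.

servo_tool(rows=[{"offset": [0.03,0,0],"yaw": 0,"claw": 1},{"offset": [0.03,0,0],"yaw": 0,"claw": 0.45},{"offset": [0.03,0,0],"yaw": 0,"claw": 0.45},{"offset": [0.03,0,0],"yaw": 0,"claw": 0.45},{"offset": [0.03,0,0],"yaw": 0,"claw": 0.45},{"offset": [0.03,0,-0.3],"yaw": 0,"claw": 0.45},{"offset": [0.03,0,-0.6],"yaw": 0,"claw": 0.45},{"offset": [0.03,0,-1],"yaw": 0,"claw": 0.3}])

```text
time: 46.62
ee_pos: [0.5733, -0.2323, 0.1674]
tcp_rot: [179.5, 0.4, 148.9]
wrist_force: [0.2, -0.7, -0.7]
opening: 0.0596
grasp_force: 0.0
```

servo_tool(rows=[{"offset": [0.93,0.553,0],"yaw": 0,"claw": 0.3},{"offset": [0.93,0.553,0],"yaw": 0,"claw": 0.3},{"offset": [0.93,0.553,0],"yaw": 0,"claw": 0.3}])

```text
time: 47.0
ee_pos: [0.5217, -0.135, 0.1674]
tcp_rot: [179.5, 0.6, 149.0]
wrist_force: [1.2, 0.3, -0.7]
opening: 0.0599
grasp_force: 0.0
```

servo_tool(rows=[{"offset": [0.93,0.553,0],"yaw": 0,"claw": 0.3},{"offset": [0.93,0.553,0],"yaw": 0,"claw": 0.3},{"offset": [0.93,0.553,0],"yaw": 0,"claw": 0.3}])

```text
time: 47.38
ee_pos: [0.471, -0.0402, 0.1668]
tcp_rot: [179.5, 0.6, 149.0]
wrist_force: [1.1, -0.9, -0.0]
opening: 0.0596
grasp_force: 0.0
```

servo_tool(rows=[{"offset": [0.93,0.553,0],"yaw": -0.246,"claw": 0.3},{"offset": [0.93,0.553,0],"yaw": -0.246,"claw": 0.3},{"offset": [0.93,0.553,0],"yaw": -0.246,"claw": 0.3},{"offset": [0.93,0.553,0],"yaw": -0.246,"claw": 0.3},{"offset": [0.93,0.553,0],"yaw": -0.246,"claw": 0.3},{"offset": [0.93,0.553,0],"yaw": -0.246,"claw": 0.3}])

```text
time: 48.12
ee_pos: [0.4209, 0.0533, 0.166]
tcp_rot: [-180.0, 0.7, -167.1]
wrist_force: [-0.9, -0.4, 0.3]
opening: 0.0601
grasp_force: 0.0
```

```bash
python3 - <<'E'
from boards import *
s=shot("wrist");b=boards(s);
if "red" in b: go(b["red"][0],b["red"][1]+180)
E
python3 tilt.py
```

```text
red knob [0.4206 0.056 ] knobrect 12.43173599243164 [26.1 22.1] slab c [0.4452 0.0618] yaw 13.15 [108.8  49.6]
tcp [0.4208 0.0533 0.166 ] [-179.9958    0.7237 -167.0493] to go tool /0.1m [-0.004  0.026] yaw fs -0.0011
q [  7.18 -13.9  -17.29  85.9    0.07  -5.77] qd 0.46 ee [0.4208 0.0533 0.166 ] [-179.9958    0.7237 -167.0493]
correction axis az 102.61694653486883 mag 0.7237069091607147
```

servo_tool(rows=[{"offset": [0.01,0.02,0.3],"yaw": 0,"claw": 0.3},{"offset": [0.01,0.02,0.6],"yaw": 0,"claw": 0.3},{"offset": [0.01,0.02,1],"yaw": 0,"claw": 0.3},{"offset": [0.01,0.02,1],"yaw": 0,"claw": 0.3}])

```text
time: 48.68
ee_pos: [0.4186, 0.0553, 0.0638]
tcp_rot: [180.0, 0.5, -167.0]
wrist_force: [0.0, 0.5, 0.6]
opening: 0.0597
grasp_force: 0.0
```

servo_tool(rows=[{"offset": [0,0,0.12],"yaw": 0,"claw": 0.3},{"offset": [0,0,0.21],"yaw": 0,"claw": 0.3},{"offset": [0,0,0.21],"yaw": 0,"claw": 0.3},{"offset": [0,0,0.21],"yaw": 0,"claw": 1},{"offset": [0,0,0.21],"yaw": 0,"claw": 1},{"offset": [0,0,0.21],"yaw": 0,"claw": 1},{"offset": [0,0,0.21],"yaw": 0,"claw": 1},{"offset": [0,0,0.21],"yaw": 0,"claw": 1},{"offset": [0,0,0.21],"yaw": 0,"claw": 1},{"offset": [0,0,0.21],"yaw": 0,"claw": 1}])

```text
time: 49.92
ee_pos: [0.4209, 0.0559, 0.0456]
tcp_rot: [-180.0, 0.8, -166.8]
wrist_force: [-0.8, -0.2, 6.0]
opening: 0.023
grasp_force: 50.4
```

servo_tool(rows=[{"offset": [0,0,-0.1],"yaw": 0,"claw": 1},{"offset": [0,0,-0.3],"yaw": 0,"claw": 1},{"offset": [0,0,-0.5],"yaw": 0,"claw": 1},{"offset": [0,0,-0.6],"yaw": 0,"claw": 1},{"offset": [0,0,-0.6],"yaw": 0,"claw": 1}])

```text
time: 50.55
ee_pos: [0.42, 0.0557, 0.1054]
tcp_rot: [-180.0, 0.8, -166.8]
wrist_force: [-1.2, 0.4, -0.9]
opening: 0.0232
grasp_force: 49.5
```

```bash
python3 - <<'E'
from boards import *
go([.3688,-.3321],148.9);print(get_obs()["opening"])
E
```

```text
tcp [0.42   0.0557 0.1054] [-179.991     0.774  -166.8213] to go tool /0.1m [ 1.383 -3.659] yaw fs 0.246
0.023236887336336037
```

servo_tool(rows=[{"offset": [0.1,-0.25,0],"yaw": 0,"claw": 1},{"offset": [0.2,-0.55,0],"yaw": 0,"claw": 1},{"offset": [0.346,-0.915,0],"yaw": 0,"claw": 1}])

```text
time: 50.92
ee_pos: [0.4064, -0.0419, 0.1036]
tcp_rot: [180.0, 0.7, -166.8]
wrist_force: [0.1, -0.5, -1.2]
opening: 0.023
grasp_force: 49.5
```

servo_tool(rows=[{"offset": [0.12,-0.3,0],"yaw": 0,"claw": 1},{"offset": [0.24,-0.6,0],"yaw": 0,"claw": 1},{"offset": [0.346,-0.915,0],"yaw": 0,"claw": 1}])

```text
time: 51.3
ee_pos: [0.3934, -0.1392, 0.1032]
tcp_rot: [180.0, 0.7, -166.8]
wrist_force: [-0.3, -0.6, -1.0]
opening: 0.0229
grasp_force: 49.5
```

servo_tool(rows=[{"offset": [0.12,-0.3,0],"yaw": 0,"claw": 1},{"offset": [0.24,-0.6,0],"yaw": 0,"claw": 1},{"offset": [0.346,-0.915,0],"yaw": 0,"claw": 1}])

```text
time: 51.68
ee_pos: [0.3806, -0.2361, 0.1027]
tcp_rot: [179.9, 0.7, -166.8]
wrist_force: [-0.6, -0.0, -1.1]
opening: 0.0233
grasp_force: 49.5
```

servo_tool(rows=[{"offset": [0.12,-0.3,0],"yaw": 0.05,"claw": 1},{"offset": [0.24,-0.6,0],"yaw": 0.1,"claw": 1},{"offset": [0.345,-0.914,0],"yaw": 0.15,"claw": 1},{"offset": [0.345,-0.914,0],"yaw": 0.2,"claw": 1},{"offset": [0.345,-0.914,0],"yaw": 0.246,"claw": 1},{"offset": [0.345,-0.914,0],"yaw": 0.246,"claw": 1},{"offset": [0.345,-0.914,0],"yaw": 0.246,"claw": 1}])

```text
time: 52.55
ee_pos: [0.3684, -0.3319, 0.1028]
tcp_rot: [179.5, 0.5, 149.1]
wrist_force: [0.2, 0.3, -2.2]
opening: 0.0226
grasp_force: 49.7
```

```bash
python3 - <<'E'
from boards import *
go([.3688,-.3321],148.9);print(get_obs()["opening"]);shot("wrist","w9.png")
E
```

```text
tcp [ 0.3684 -0.3319  0.1028] [179.4868   0.4835 149.0824] to go tool /0.1m [-0.004  0.   ] yaw fs 0.001
0.02261917796028016
```

View pics/w9.png

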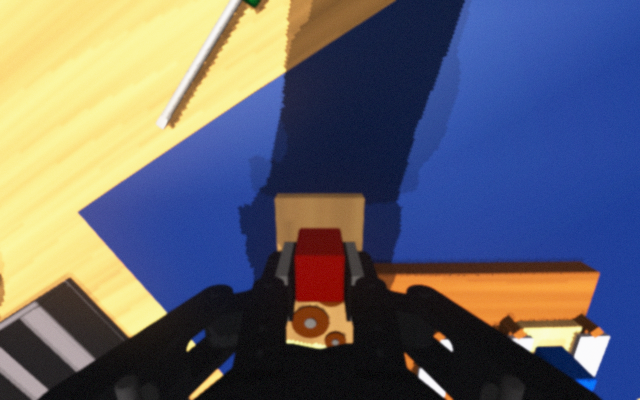

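Red is held square, facing its slot.

servo_tool(rows=[{"offset": [0,0,0.1],"yaw": 0.001,"claw": 1},{"offset": [0,0,0.2],"yaw": 0.001,"claw": 1},{"offset": [0,0,0.3],"yaw": 0.001,"claw": 1},{"offset": [0,0,0.36],"yaw": 0.001,"claw": 1},{"offset": [0,0,0.36],"yaw": 0.001,"claw": 1},{"offset": [0,0,0.36],"yaw": 0.001,"claw": 1}])

```text
time: 53.35
ee_pos: [0.3691, -0.3321, 0.0675]
tcp_rot: [179.5, 0.5, 148.7]
wrist_force: [-0.4, 0.0, -1.4]
opening: 0.0234
grasp_force: 49.6
```

servo_tool(rows=[{"offset": [-0.08,0,0],"yaw": 0,"claw": 1},{"offset": [-0.13,0,0],"yaw": 0,"claw": 1},{"offset": [-0.18,0,0],"yaw": 0,"claw": 1},{"offset": [-0.23,0,0],"yaw": 0,"claw": 1},{"offset": [-0.28,0,0.002],"yaw": 0,"claw": 1},{"offset": [-0.28,0,0.002],"yaw": 0,"claw": 1}])

```text
time: 54.1
ee_pos: [0.3932, -0.3467, 0.0672]
tcp_rot: [179.5, 0.5, 148.7]
wrist_force: [-0.7, -0.0, -0.9]
opening: 0.0227
grasp_force: 49.6
```

```bash
python3 - <<'E'
from boards import *
go([.4758,-.3967],148.9);print(get_obs()["wrist_force"])
E
```

```text
tcp [ 0.3932 -0.3467  0.0672] [179.489    0.5122 148.7222] to go tool /0.1m [-0.966  0.002] yaw fs -0.001
[-0.6986 -0.0055 -0.8852]
```

servo_tool(rows=[{"offset": [-0.1,0,0.003],"yaw": 0,"claw": 1},{"offset": [-0.2,0,0.003],"yaw": 0,"claw": 1},{"offset": [-0.3,0,0.004],"yaw": 0,"claw": 1},{"offset": [-0.4,0,0.004],"yaw": 0,"claw": 1},{"offset": [-0.4,0,0.004],"yaw": 0,"claw": 1}])

```text
time: 54.72
ee_pos: [0.4277, -0.3676, 0.0671]
tcp_rot: [179.5, 0.5, 148.7]
wrist_force: [-0.3, 0.1, -2.3]
opening: 0.0234
grasp_force: 49.6
```

servo_tool(rows=[{"offset": [-0.1,0,0.001],"yaw": 0,"claw": 1},{"offset": [-0.2,0,0.002],"yaw": 0,"claw": 1},{"offset": [-0.3,0,0.003],"yaw": 0,"claw": 1},{"offset": [-0.4,0,0.003],"yaw": 0,"claw": 1},{"offset": [-0.45,0,0.004],"yaw": 0,"claw": 1},{"offset": [-0.45,0,0.004],"yaw": 0,"claw": 1}])

```text
time: 55.48
ee_pos: [0.4658, -0.3908, 0.0671]
tcp_rot: [179.5, 0.5, 148.7]
wrist_force: [-0.0, -0.1, -1.0]
opening: 0.0234
grasp_force: 49.6
```

servo_tool(rows=[{"offset": [-0.04,0,0],"yaw": 0,"claw": 1},{"offset": [-0.08,0,0],"yaw": 0,"claw": 1},{"offset": [-0.1,0,0],"yaw": 0,"claw": 1},{"offset": [-0.1,0,0],"yaw": 0,"claw": 1}])

```text
time: 55.98
ee_pos: [0.4733, -0.3955, 0.0671]
tcp_rot: [179.5, 0.4, 148.7]
wrist_force: [-5.1, 2.4, 1.7]
opening: 0.0226
grasp_force: 49.9
```

servo_tool(rows=[{"offset": [-0.03,0,0],"yaw": 0,"claw": 1},{"offset": [-0.04,0,0],"yaw": 0,"claw": 1},{"offset": [-0.04,0,0],"yaw": 0,"claw": 1}])

```text
time: 56.35
ee_pos: [0.4736, -0.3957, 0.0668]
tcp_rot: [179.5, -0.0, 148.7]
wrist_force: [-22.0, 12.0, 9.5]
opening: 0.023
grasp_force: 51.2
```

Red is home. Next is yellow.

servo_tool(rows=[{"offset": [0.03,0,0],"yaw": 0,"claw": 1},{"offset": [0.03,0,0],"yaw": 0,"claw": 0.45},{"offset": [0.03,0,0],"yaw": 0,"claw": 0.45},{"offset": [0.03,0,0],"yaw": 0,"claw": 0.45},{"offset": [0.03,0,0],"yaw": 0,"claw": 0.45},{"offset": [0.03,0,-0.3],"yaw": 0,"claw": 0.45},{"offset": [0.03,0,-0.6],"yaw": 0,"claw": 0.45},{"offset": [0.03,0,-1],"yaw": 0,"claw": 0.3}])

```text
time: 57.35
ee_pos: [0.4735, -0.3965, 0.1677]
tcp_rot: [179.5, 0.4, 148.7]
wrist_force: [-0.0, -0.3, 0.5]
opening: 0.06
grasp_force: 0.0
```

servo_tool(rows=[{"offset": [0.25,0.945,0],"yaw": 0,"claw": 0.3},{"offset": [0.25,0.945,0],"yaw": 0,"claw": 0.3},{"offset": [0.25,0.945,0],"yaw": 0,"claw": 0.3}])

```text
time: 57.72
ee_pos: [0.5022, -0.3011, 0.1684]
tcp_rot: [179.5, 0.6, 148.9]
wrist_force: [0.0, -0.4, 0.1]
opening: 0.0595
grasp_force: 0.0
```

servo_tool(rows=[{"offset": [0.25,0.945,0],"yaw": 0,"claw": 0.3},{"offset": [0.25,0.945,0],"yaw": 0,"claw": 0.3},{"offset": [0.25,0.945,0],"yaw": 0,"claw": 0.3}])

```text
time: 58.1
ee_pos: [0.5296, -0.2082, 0.1686]
tcp_rot: [179.5, 0.5, 148.9]
wrist_force: [-0.0, -1.4, 0.5]
opening: 0.0594
grasp_force: 0.0
```

servo_tool(rows=[{"offset": [0.25,0.945,0],"yaw": 0,"claw": 0.3},{"offset": [0.25,0.945,0],"yaw": 0,"claw": 0.3},{"offset": [0.25,0.945,0],"yaw": 0,"claw": 0.3}])

```text
time: 58.48
ee_pos: [0.5573, -0.1151, 0.1691]
tcp_rot: [179.5, 0.5, 148.8]
wrist_force: [-0.2, -1.3, -0.6]
opening: 0.0596
grasp_force: 0.0
```

servo_tool(rows=[{"offset": [0.25,0.945,0],"yaw": -0.167,"claw": 0.3},{"offset": [0.25,0.945,0],"yaw": -0.167,"claw": 0.3},{"offset": [0.25,0.945,0],"yaw": -0.167,"claw": 0.3},{"offset": [0.25,0.945,0],"yaw": -0.167,"claw": 0.3},{"offset": [0.25,0.945,0],"yaw": -0.167,"claw": 0.3}])

```text
time: 59.1
ee_pos: [0.5845, -0.0232, 0.1697]
tcp_rot: [179.8, 0.7, 178.5]
wrist_force: [-0.1, 0.4, -0.0]
opening: 0.0601
grasp_force: 0.0
```

```bash
python3 - <<'E'
from boards import *
s=shot("wrist");b=boards(s);
if "yellow" in b: go(b["yellow"][0],b["yellow"][1]+180)
t=shot("top");C=cloud(t)
for n,c in (("red",(.4758,-.3967)),("blue",(.575,-.2323))):
    m=cmask(t,n,100,60)&(np.hypot(C[...,0]-c[0],C[...,1]-c[1])<.03);print(n,np.median(C[m],0) if m.any() else None)
E
```

```text
green knob [0.591 0.055] knobrect 11.310192108154297 [25.5 23.3] slab c [0.6154 0.0601] yaw 11.51 [109.   49.3]
red [ 0.4739 -0.3911  0.065 ]
blue [ 0.5719 -0.2272  0.0654]
```

```bash
python3 - <<'E'
from boards import *
s=shot("wrist","w10.png");t=shot("top");C=cloud(t)
m=cmask(t,"yellow",120,60)
for q in blobs(m,20): print(np.argwhere(q).mean(0)[::-1],np.median(C[q],0))
E
```

```text
[301.4878  79.0976] [ 0.8992 -0.0079  0.0702]
[261.25    79.5909] [0.8982 0.0936 0.0706]
[451.5233 200.9302] [ 0.5824 -0.3854  0.056 ]
```

View pics/w10.png

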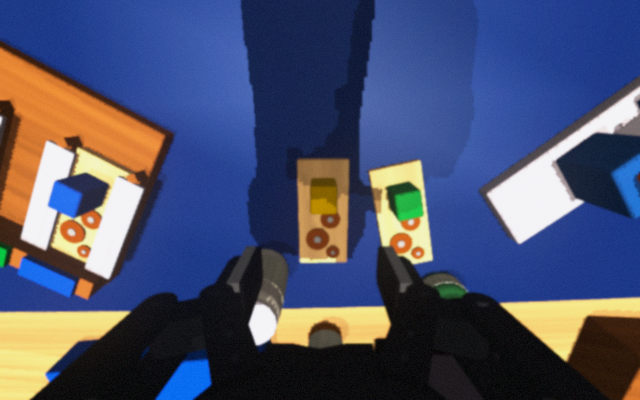

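```bash
sed -i 's/"yellow":\[(26,34)\]/"yellow":[(22,34)]/; ' h.py; sed -i 's/cmask(s,c,120,90)/cmask(s,c,120,55)/; s/H\[...,2\]>70/H[...,2]>45/' boards.py; python3 - <<'E'
from boards import *
s=shot("wrist");b=boards(s)
if "yellow" in b: go(b["yellow"][0],b["yellow"][1]+180)
t=shot("top");C=cloud(t);Z=C[...,2]
m=(Z>.08)&(Z<.1)&(np.hypot(C[...,0]-.64,C[...,1]+.07)<.07)
for q in blobs(m,30): print("can",np.median(C[q],0),rect(C[q]))
E
```

```text
yellow knob [ 0.5839 -0.0191] knobrect -1.3378372192382812 [25.4 21.1] slab c [ 0.6095 -0.0195] yaw -1.06 [109.7  49.6]
green knob [0.5907 0.0546] knobrect 11.814582824707031 [26.2 23.4] slab c [0.6154 0.0601] yaw 11.49 [108.8  49.4]
tcp [ 0.5845 -0.0222  0.1699] [179.8234   0.7111 178.6845] to go tool /0.1m [0.007 0.031] yaw fs -0.0014
```

servo_tool(rows=[{"offset": [0.015,0.03,0.3],"yaw": 0,"claw": 0.3},{"offset": [0.015,0.03,0.6],"yaw": 0,"claw": 0.3},{"offset": [0.015,0.03,1],"yaw": 0,"claw": 0.3},{"offset": [0.015,0.03,1],"yaw": 0,"claw": 0.3}])

```text
time: 59.9
ee_pos: [0.5824, -0.0184, 0.067]
tcp_rot: [179.8, 0.4, 178.8]
wrist_force: [0.1, -0.6, 0.2]
opening: 0.0599
grasp_force: 0.0
```

servo_tool(rows=[{"offset": [0,0,0.12],"yaw": 0,"claw": 0.3},{"offset": [0,0,0.24],"yaw": 0,"claw": 0.3},{"offset": [0,0,0.24],"yaw": 0,"claw": 0.3},{"offset": [0,0,0.24],"yaw": 0,"claw": 1},{"offset": [0,0,0.24],"yaw": 0,"claw": 1},{"offset": [0,0,0.24],"yaw": 0,"claw": 1},{"offset": [0,0,0.24],"yaw": 0,"claw": 1},{"offset": [0,0,0.24],"yaw": 0,"claw": 1},{"offset": [0,0,0.24],"yaw": 0,"claw": 1},{"offset": [0,0,0.24],"yaw": 0,"claw": 1}])

```text
time: 61.15
ee_pos: [0.5851, -0.0183, 0.0466]
tcp_rot: [179.8, 0.8, 178.8]
wrist_force: [0.0, 0.1, 4.6]
opening: 0.0228
grasp_force: 50.6
```

servo_tool(rows=[{"offset": [0,0,-0.1],"yaw": 0,"claw": 1},{"offset": [0,0,-0.3],"yaw": 0,"claw": 1},{"offset": [0,0,-0.5],"yaw": 0,"claw": 1},{"offset": [0,0,-0.6],"yaw": 0,"claw": 1},{"offset": [0.5,0,-0.6],"yaw": 0,"claw": 1},{"offset": [0.9,0,-0.6],"yaw": 0,"claw": 1},{"offset": [0.9,0,-0.6],"yaw": 0,"claw": 1}])

```text
time: 62.02
ee_pos: [0.4917, -0.0166, 0.1045]
tcp_rot: [179.8, 0.6, 178.8]
wrist_force: [0.7, -0.4, -0.3]
opening: 0.023
grasp_force: 49.7
```

```bash
python3 - <<'E'
from boards import *
go([.4019,-.2773],148.9);print(get_obs()["opening"])
E
```

```text
tcp [ 0.4917 -0.0166  0.1045] [179.821    0.6358 178.7715] to go tool /0.1m [ 0.842 -2.626] yaw fs 0.166
0.022988953316435242
```

servo_tool(rows=[{"offset": [0.15,-0.25,-0.1],"yaw": 0,"claw": 1},{"offset": [0.25,-0.55,-0.1],"yaw": 0,"claw": 1},{"offset": [0.281,-0.875,-0.1],"yaw": 0,"claw": 1}])

```text
time: 62.4
ee_pos: [0.4639, -0.1043, 0.1143]
tcp_rot: [179.8, 0.7, 178.8]
wrist_force: [0.9, -0.5, -0.9]
opening: 0.0229
grasp_force: 49.7
```

servo_tool(rows=[{"offset": [0.12,-0.3,0],"yaw": 0,"claw": 1},{"offset": [0.24,-0.6,0],"yaw": 0,"claw": 1},{"offset": [0.281,-0.875,0],"yaw": 0,"claw": 1}])

```text
time: 62.78
ee_pos: [0.4338, -0.1916, 0.1134]
tcp_rot: [179.8, 0.7, 178.8]
wrist_force: [0.3, 0.2, -1.5]
opening: 0.0227
grasp_force: 49.7
```

servo_tool(rows=[{"offset": [0.12,-0.3,0],"yaw": 0,"claw": 1},{"offset": [0.24,-0.6,0],"yaw": 0.05,"claw": 1},{"offset": [0.281,-0.875,0],"yaw": 0.1,"claw": 1},{"offset": [0.281,-0.875,0],"yaw": 0.166,"claw": 1},{"offset": [0.281,-0.875,0],"yaw": 0.166,"claw": 1},{"offset": [0.281,-0.875,0],"yaw": 0.166,"claw": 1}])

```text
time: 63.52
ee_pos: [0.4042, -0.2772, 0.1127]
tcp_rot: [179.5, 0.5, 149.1]
wrist_force: [0.7, 0.1, -1.1]
opening: 0.0229
grasp_force: 49.7
```

```bash
python3 - <<'E'
from boards import *
go([.4019,-.2773],148.9);print(get_obs()["opening"])
E
```

```text
tcp [ 0.4042 -0.2772  0.1127] [179.4948   0.5136 149.1214] to go tool /0.1m [ 0.019 -0.013] yaw fs 0.0012
0.022896645770461
```

servo_tool(rows=[{"offset": [0.02,-0.013,0.15],"yaw": 0.001,"claw": 1},{"offset": [0.02,-0.013,0.3],"yaw": 0.001,"claw": 1},{"offset": [0.02,-0.013,0.4],"yaw": 0.001,"claw": 1},{"offset": [0.02,-0.013,0.45],"yaw": 0.001,"claw": 1},{"offset": [0.02,-0.013,0.45],"yaw": 0.001,"claw": 1},{"offset": [0.02,-0.013,0.45],"yaw": 0.001,"claw": 1}])

```text
time: 64.28
ee_pos: [0.4023, -0.2773, 0.0682]
tcp_rot: [179.5, 0.6, 148.7]
wrist_force: [-0.2, 0.3, -1.0]
opening: 0.0226
grasp_force: 49.7
```

servo_tool(rows=[{"offset": [-0.08,0,0],"yaw": 0,"claw": 1},{"offset": [-0.13,0,0],"yaw": 0,"claw": 1},{"offset": [-0.18,0,0],"yaw": 0,"claw": 1},{"offset": [-0.23,0,0],"yaw": 0,"claw": 1},{"offset": [-0.28,0,0.002],"yaw": 0,"claw": 1},{"offset": [-0.28,0,0.002],"yaw": 0,"claw": 1}])

```text
time: 65.03
ee_pos: [0.4263, -0.2919, 0.0678]
tcp_rot: [179.5, 0.5, 148.7]
wrist_force: [0.1, -0.0, -1.1]
opening: 0.0232
grasp_force: 49.7
```

```bash
python3 - <<'E'
from boards import *
go([.5089,-.3419],148.9);print(get_obs()["wrist_force"])
E
```

```text
tcp [ 0.4263 -0.2919  0.0678] [179.4936   0.5143 148.7186] to go tool /0.1m [-0.966  0.002] yaw fs -0.001
[ 0.0785 -0.0424 -1.148 ]
```

servo_tool(rows=[{"offset": [-0.1,0,0.004],"yaw": 0,"claw": 1},{"offset": [-0.2,0,0.004],"yaw": 0,"claw": 1},{"offset": [-0.3,0,0.005],"yaw": 0,"claw": 1},{"offset": [-0.4,0,0.006],"yaw": 0,"claw": 1},{"offset": [-0.4,0,0.006],"yaw": 0,"claw": 1}])

```text
time: 65.65
ee_pos: [0.4608, -0.3128, 0.0674]
tcp_rot: [179.5, 0.5, 148.7]
wrist_force: [-0.1, -0.0, -1.1]
opening: 0.0229
grasp_force: 49.7
```

servo_tool(rows=[{"offset": [-0.1,0,0.001],"yaw": 0,"claw": 1},{"offset": [-0.2,0,0.002],"yaw": 0,"claw": 1},{"offset": [-0.3,0,0.003],"yaw": 0,"claw": 1},{"offset": [-0.4,0,0.003],"yaw": 0,"claw": 1},{"offset": [-0.45,0,0.004],"yaw": 0,"claw": 1},{"offset": [-0.45,0,0.004],"yaw": 0,"claw": 1}])

```text
time: 66.4
ee_pos: [0.4989, -0.336, 0.0674]
tcp_rot: [179.5, 0.5, 148.7]
wrist_force: [-0.8, 0.3, -1.0]
opening: 0.0229
grasp_force: 49.7
```

servo_tool(rows=[{"offset": [-0.04,0,0],"yaw": 0,"claw": 1},{"offset": [-0.08,0,0],"yaw": 0,"claw": 1},{"offset": [-0.1,0,0],"yaw": 0,"claw": 1},{"offset": [-0.1,0,0],"yaw": 0,"claw": 1}])

```text
time: 66.9
ee_pos: [0.5068, -0.3409, 0.0676]
tcp_rot: [179.5, 0.4, 148.7]
wrist_force: [-2.2, 1.8, 0.8]
opening: 0.0227
grasp_force: 49.9
```

servo_tool(rows=[{"offset": [-0.03,0,0],"yaw": 0,"claw": 1},{"offset": [-0.04,0,0],"yaw": 0,"claw": 1},{"offset": [-0.04,0,0],"yaw": 0,"claw": 1}])

```text
time: 67.28
ee_pos: [0.5071, -0.3411, 0.0674]
tcp_rot: [179.5, 0.0, 148.7]
wrist_force: [-20.5, 12.3, 11.2]
opening: 0.0232
grasp_force: 51.4
```

servo_tool(rows=[{"offset": [0.03,0,0],"yaw": 0,"claw": 1},{"offset": [0.03,0,0],"yaw": 0,"claw": 0.5},{"offset": [0.03,0,0],"yaw": 0,"claw": 0.5},{"offset": [0.03,0,0],"yaw": 0,"claw": 0.5},{"offset": [0.03,0,0],"yaw": 0,"claw": 0.5},{"offset": [0.03,0,-0.3],"yaw": 0,"claw": 0.5},{"offset": [0.03,0,-0.6],"yaw": 0,"claw": 0.5},{"offset": [0.03,0,-1],"yaw": 0,"claw": 0.3}])

```text
time: 68.28
ee_pos: [0.5066, -0.3417, 0.168]
tcp_rot: [179.5, 0.4, 148.7]
wrist_force: [0.4, -0.0, 0.1]
opening: 0.0586
grasp_force: 0.0
```

servo_tool(rows=[{"offset": [0.335,0.955,0],"yaw": 0,"claw": 0.3},{"offset": [0.335,0.955,0],"yaw": 0,"claw": 0.3},{"offset": [0.335,0.955,0],"yaw": 0,"claw": 0.3}])

```text
time: 68.65
ee_pos: [0.5284, -0.2407, 0.1687]
tcp_rot: [179.5, 0.6, 148.9]
wrist_force: [0.4, -0.3, 0.2]
opening: 0.0598
grasp_force: 0.0
```

servo_tool(rows=[{"offset": [0.335,0.955,0],"yaw": 0,"claw": 0.3},{"offset": [0.335,0.955,0],"yaw": 0,"claw": 0.3},{"offset": [0.335,0.955,0],"yaw": 0,"claw": 0.3}])

```text
time: 69.03
ee_pos: [0.5492, -0.1424, 0.1689]
tcp_rot: [179.5, 0.5, 148.9]
wrist_force: [0.0, -0.9, -0.9]
opening: 0.0596
grasp_force: 0.0
```

servo_tool(rows=[{"offset": [0.335,0.955,0],"yaw": 0,"claw": 0.3},{"offset": [0.335,0.955,0],"yaw": 0,"claw": 0.3},{"offset": [0.335,0.955,0],"yaw": 0,"claw": 0.3}])

```text
time: 69.4
ee_pos: [0.5702, -0.0439, 0.1692]
tcp_rot: [179.5, 0.5, 148.8]
wrist_force: [0.6, -0.3, -0.4]
opening: 0.0598
grasp_force: 0.0
```

servo_tool(rows=[{"offset": [0.335,0.955,0],"yaw": -0.238,"claw": 0.3},{"offset": [0.335,0.955,0],"yaw": -0.238,"claw": 0.3},{"offset": [0.335,0.955,0],"yaw": -0.238,"claw": 0.3},{"offset": [0.335,0.955,0],"yaw": -0.238,"claw": 0.3},{"offset": [0.335,0.955,0],"yaw": -0.238,"claw": 0.3},{"offset": [0.335,0.955,0],"yaw": -0.238,"claw": 0.3}])

```text
time: 70.15
ee_pos: [0.5908, 0.0531, 0.1699]
tcp_rot: [180.0, 0.7, -168.8]
wrist_force: [-0.3, 0.3, 0.7]
opening: 0.0597
grasp_force: 0.0
```

```bash
python3 - <<'E'
from boards import *
s=shot("wrist");b=boards(s)
if "green" in b: go(b["green"][0],b["green"][1]+180)
E
```

```text
green knob [0.5908 0.056 ] knobrect 11.294041633605957 [24.6 21.1] slab c [0.616  0.0612] yaw 11.39 [109.1  49.6]
tcp [0.5908 0.0533 0.1699] [ 179.9876    0.7292 -168.697 ] to go tool /0.1m [-0.006  0.027] yaw fs -0.0005
```

servo_tool(rows=[{"offset": [0.01,0.025,0.3],"yaw": 0,"claw": 0.3},{"offset": [0.01,0.025,0.6],"yaw": 0,"claw": 0.3},{"offset": [0.01,0.025,1],"yaw": 0,"claw": 0.3},{"offset": [0.01,0.025,1],"yaw": 0,"claw": 0.3}])

```text
time: 70.7
ee_pos: [0.5885, 0.0562, 0.067]
tcp_rot: [180.0, 0.4, -168.6]
wrist_force: [0.1, 0.0, 0.0]
opening: 0.0594
grasp_force: 0.0
```

servo_tool(rows=[{"offset": [0,0,0.12],"yaw": 0,"claw": 0.3},{"offset": [0,0,0.24],"yaw": 0,"claw": 0.3},{"offset": [0,0,0.24],"yaw": 0,"claw": 0.3},{"offset": [0,0,0.24],"yaw": 0,"claw": 1},{"offset": [0,0,0.24],"yaw": 0,"claw": 1},{"offset": [0,0,0.24],"yaw": 0,"claw": 1},{"offset": [0,0,0.24],"yaw": 0,"claw": 1},{"offset": [0,0,0.24],"yaw": 0,"claw": 1},{"offset": [0,0,0.24],"yaw": 0,"claw": 1},{"offset": [0,0,0.24],"yaw": 0,"claw": 1}])

```text
time: 71.95
ee_pos: [0.5911, 0.0568, 0.0466]
tcp_rot: [180.0, 0.8, -168.4]
wrist_force: [-1.1, 0.9, 5.4]
opening: 0.0226
grasp_force: 50.4
```

servo_tool(rows=[{"offset": [0,0,-0.1],"yaw": 0,"claw": 1},{"offset": [0,0,-0.3],"yaw": 0,"claw": 1},{"offset": [0,0,-0.5],"yaw": 0,"claw": 1},{"offset": [0,0,-0.7],"yaw": 0,"claw": 1},{"offset": [0.5,0,-0.7],"yaw": 0,"claw": 1},{"offset": [0.9,0,-0.7],"yaw": 0,"claw": 1},{"offset": [0.9,0,-0.7],"yaw": 0,"claw": 1}])

```text
time: 72.82
ee_pos: [0.4995, 0.0381, 0.1151]
tcp_rot: [180.0, 0.7, -168.5]
wrist_force: [0.5, -0.4, -0.7]
opening: 0.0229
grasp_force: 49.5
```

```bash
python3 - <<'E'
from boards import *
go([.4349,-.2225],148.9);print(get_obs()["opening"])
E
```

```text
tcp [0.4995 0.0381 0.1151] [ 179.9811    0.6797 -168.4594] to go tool /0.1m [ 1.155 -2.424] yaw fs 0.2369
0.022896288624244452
```

servo_tool(rows=[{"offset": [0.15,-0.25,-0.05],"yaw": 0,"claw": 1},{"offset": [0.28,-0.55,-0.05],"yaw": 0,"claw": 1},{"offset": [0.385,-0.808,-0.05],"yaw": 0,"claw": 1}])

```text
time: 73.2
ee_pos: [0.4803, -0.0492, 0.1196]
tcp_rot: [180.0, 0.8, -168.4]
wrist_force: [0.5, 0.0, -1.8]
opening: 0.023
grasp_force: 49.5
```

servo_tool(rows=[{"offset": [0.13,-0.3,0],"yaw": 0,"claw": 1},{"offset": [0.26,-0.6,0],"yaw": 0,"claw": 1},{"offset": [0.385,-0.808,0],"yaw": 0,"claw": 1}])

```text
time: 73.58
ee_pos: [0.4588, -0.1366, 0.119]
tcp_rot: [180.0, 0.7, -168.5]
wrist_force: [0.0, 0.1, -1.9]
opening: 0.0228
grasp_force: 49.5
```

servo_tool(rows=[{"offset": [0.13,-0.3,0],"yaw": 0.05,"claw": 1},{"offset": [0.26,-0.6,0],"yaw": 0.1,"claw": 1},{"offset": [0.385,-0.808,0],"yaw": 0.15,"claw": 1},{"offset": [0.385,-0.808,0],"yaw": 0.2,"claw": 1},{"offset": [0.385,-0.808,0],"yaw": 0.237,"claw": 1},{"offset": [0.385,-0.808,0],"yaw": 0.237,"claw": 1},{"offset": [0.385,-0.808,0],"yaw": 0.237,"claw": 1}])

```text
time: 74.45
ee_pos: [0.4373, -0.2221, 0.1183]
tcp_rot: [179.5, 0.5, 149.1]
wrist_force: [0.5, 0.8, -1.5]
opening: 0.0233
grasp_force: 49.5
```

```bash
python3 - <<'E'
from boards import *
go([.4349,-.2225],148.9);print(get_obs()["opening"])
E
```

```text
tcp [ 0.4373 -0.2221  0.1183] [179.4956   0.5244 149.0522] to go tool /0.1m [ 0.019 -0.015] yaw fs 0.0008
0.023306975242710685
```

Lower from 0.1183 to about 0.068.

servo_tool(rows=[{"offset": [0.02,-0.013,0.15],"yaw": 0.001,"claw": 1},{"offset": [0.02,-0.013,0.3],"yaw": 0.001,"claw": 1},{"offset": [0.02,-0.013,0.45],"yaw": 0.001,"claw": 1},{"offset": [0.02,-0.013,0.505],"yaw": 0.001,"claw": 1},{"offset": [0.02,-0.013,0.505],"yaw": 0.001,"claw": 1},{"offset": [0.02,-0.013,0.505],"yaw": 0.001,"claw": 1}])

```text
time: 75.2
ee_pos: [0.4355, -0.2221, 0.0678]
tcp_rot: [179.5, 0.5, 148.7]
wrist_force: [-0.2, 0.1, -1.2]
opening: 0.023
grasp_force: 49.6
```

servo_tool(rows=[{"offset": [-0.08,0,0],"yaw": 0,"claw": 1},{"offset": [-0.13,0,0],"yaw": 0,"claw": 1},{"offset": [-0.18,0,0],"yaw": 0,"claw": 1},{"offset": [-0.23,0,0],"yaw": 0,"claw": 1},{"offset": [-0.28,0,0.002],"yaw": 0,"claw": 1},{"offset": [-0.28,0,0.002],"yaw": 0,"claw": 1}])

```text
time: 75.95
ee_pos: [0.4595, -0.2367, 0.0676]
tcp_rot: [179.5, 0.5, 148.7]
wrist_force: [0.0, -0.5, -1.6]
opening: 0.0232
grasp_force: 49.6
```

```bash
python3 - <<'E'
from boards import *
go([.5419,-.2871],148.9);print(get_obs()["wrist_force"])
E
```

```text
tcp [ 0.4595 -0.2367  0.0676] [179.4925   0.5159 148.7167] to go tool /0.1m [-0.966 -0.002] yaw fs -0.001
[ 0.0235 -0.5123 -1.6392]
```

servo_tool(rows=[{"offset": [-0.1,0,0.004],"yaw": 0,"claw": 1},{"offset": [-0.2,0,0.004],"yaw": 0,"claw": 1},{"offset": [-0.3,0,0.005],"yaw": 0,"claw": 1},{"offset": [-0.4,0,0.005],"yaw": 0,"claw": 1},{"offset": [-0.4,0,0.005],"yaw": 0,"claw": 1}])

```text
time: 76.58
ee_pos: [0.4939, -0.2577, 0.0674]
tcp_rot: [179.5, 0.5, 148.7]
wrist_force: [-0.1, 0.4, -0.7]
opening: 0.023
grasp_force: 49.6
```

servo_tool(rows=[{"offset": [-0.1,0,0.001],"yaw": 0,"claw": 1},{"offset": [-0.2,0,0.002],"yaw": 0,"claw": 1},{"offset": [-0.3,0,0.003],"yaw": 0,"claw": 1},{"offset": [-0.4,0,0.003],"yaw": 0,"claw": 1},{"offset": [-0.45,0,0.004],"yaw": 0,"claw": 1},{"offset": [-0.45,0,0.004],"yaw": 0,"claw": 1}])

```text
time: 77.32
ee_pos: [0.532, -0.2808, 0.0674]
tcp_rot: [179.5, 0.5, 148.7]
wrist_force: [-0.1, -0.4, -0.9]
opening: 0.0231
grasp_force: 49.6
```

servo_tool(rows=[{"offset": [-0.04,0,0],"yaw": 0,"claw": 1},{"offset": [-0.08,0,0],"yaw": 0,"claw": 1},{"offset": [-0.1,0,0],"yaw": 0,"claw": 1},{"offset": [-0.1,0,0],"yaw": 0,"claw": 1}])

```text
time: 77.82
ee_pos: [0.5392, -0.2853, 0.0674]
tcp_rot: [179.5, 0.3, 148.7]
wrist_force: [-6.1, 3.6, 0.7]
opening: 0.023
grasp_force: 50.0
```

servo_tool(rows=[{"offset": [-0.03,0,0],"yaw": 0,"claw": 1},{"offset": [-0.04,0,0],"yaw": 0,"claw": 1},{"offset": [-0.04,0,0],"yaw": 0,"claw": 1}])

```text
time: 78.2
ee_pos: [0.5395, -0.2856, 0.0671]
tcp_rot: [179.5, -0.1, 148.7]
wrist_force: [-25.2, 13.0, 11.8]
opening: 0.0231
grasp_force: 51.4
```

Home. Release, rise and inspect everything.

servo_tool(rows=[{"offset": [0.03,0,0],"yaw": 0,"claw": 1},{"offset": [0.03,0,0],"yaw": 0,"claw": 0.5},{"offset": [0.03,0,0],"yaw": 0,"claw": 0.5},{"offset": [0.03,0,0],"yaw": 0,"claw": 0.5},{"offset": [0.03,0,0],"yaw": 0,"claw": 0.5},{"offset": [0.03,0,-0.3],"yaw": 0,"claw": 0.5},{"offset": [0.03,0,-0.6],"yaw": 0,"claw": 0.5},{"offset": [0.03,0,-1],"yaw": 0,"claw": 0.3}])

```text
time: 79.2
ee_pos: [0.5397, -0.2865, 0.168]
tcp_rot: [179.5, 0.4, 148.7]
wrist_force: [0.4, 0.1, 0.0]
opening: 0.0587
grasp_force: 0.0
```

servo_tool(rows=[{"offset": [0.4,0,-0.7],"yaw": 0,"claw": 0.3},{"offset": [0.4,0,-0.7],"yaw": 0,"claw": 0.3},{"offset": [0.4,0,-0.7],"yaw": 0,"claw": 0.3},{"offset": [0.4,0,-0.7],"yaw": 0,"claw": 0.3}])

```text
time: 79.7
ee_pos: [0.505, -0.2662, 0.2354]
tcp_rot: [179.5, 0.4, 148.7]
wrist_force: [0.4, -0.1, -0.6]
opening: 0.0598
grasp_force: 0.0
```

```bash
python3 - <<'E'
from boards import *
s=shot("wrist","w11.png");C=cloud(s);Z=C[...,2]
S=np.array([.8563,-.5165]);U=np.array([.5165,.8563])
for n,p in dict(red=(.4758,-.3967),yellow=(.5089,-.3419),green=(.5419,-.2871),blue=(.5750,-.2323)).items():
    m=cmask(s,n,100,45)&(abs(Z-.0645)<.005)&(np.hypot(C[...,0]-p[0],C[...,1]-p[1])<.035)
    if m.sum()<20: print(n,"none");continue
    c,y,d=rect(plane(s,np.argwhere(m)[:,::-1],.065));e=c-np.array(p);print(n,"along",e@S,"across",e@U,"rect",y,np.round(d,1),"z",np.median(Z[m]))
t=shot("top");C=cloud(t);Z=C[...,2]
k=cmask(t,"orange",100,60)&(Z>.11)&(Z<.13);print("tailknob top",np.median(C[k],0))
m=(np.hypot(C[...,0]-.5016,C[...,1]-.3155)<.1)&(Z>.06)&(Z<.085);print("rod",np.median(C[m],0))
E
```

```text
red along -0.003490302265014638 across 0.0017869970086670174 rect -30.873794555664062 [26.1 24.3] z 0.06407158185925493
yellow along -0.003176861403198272 across 0.0003672326495361186 rect -31.380599975585938 [26.  23.5] z 0.06421968609291634
green along -0.0033689351184082277 across 0.00027962630737306005 rect -31.406845092773438 [24.9 20.3] z 0.0643292353481898
blue along -0.004154561634826585 across -0.0005456486734008188 rect -31.417449951171875 [24.9 23.1] z 0.06417767781531067
tailknob top [0.5606 0.2314 0.1193]
rod [0.4997 0.3168 0.0726]
```

View pics/w11.png

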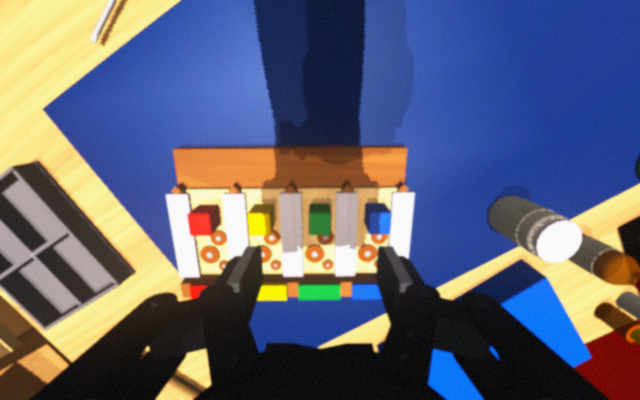

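All four boards are seated in their colours' slots, knobs in a line at row 220. One last check of the clarinet.

servo_tool(rows=[{"offset": [0.665,0.92,0],"yaw": 0,"claw": 0.3},{"offset": [0.665,0.92,0],"yaw": 0,"claw": 0.3},{"offset": [0.665,0.92,0],"yaw": 0,"claw": 0.3}])

```text
time: 80.18
ee_pos: [0.4958, -0.1505, 0.2367]
tcp_rot: [179.5, 0.4, 148.9]
wrist_force: [-0.8, -0.8, -0.2]
opening: 0.0595
grasp_force: 0.0
```

servo_tool(rows=[{"offset": [0.665,0.92,0],"yaw": 0,"claw": 0.3},{"offset": [0.665,0.92,0],"yaw": 0,"claw": 0.3},{"offset": [0.665,0.92,0],"yaw": 0,"claw": 0.3}])

```text
time: 80.55
ee_pos: [0.4868, -0.0379, 0.237]
tcp_rot: [179.5, 0.5, 148.9]
wrist_force: [0.2, -0.8, 0.2]
opening: 0.06
grasp_force: 0.0
```

servo_tool(rows=[{"offset": [0.665,0.92,0],"yaw": 0,"claw": 0.3},{"offset": [0.665,0.92,0],"yaw": 0,"claw": 0.3},{"offset": [0.665,0.92,0],"yaw": 0,"claw": 0.3}])

```text
time: 80.92
ee_pos: [0.478, 0.0748, 0.2371]
tcp_rot: [179.5, 0.5, 148.9]
wrist_force: [0.1, -0.0, -0.2]
opening: 0.0597
grasp_force: 0.0
```

servo_tool(rows=[{"offset": [0.665,0.92,0],"yaw": 0,"claw": 0.3},{"offset": [0.665,0.92,0],"yaw": 0,"claw": 0.3},{"offset": [0.665,0.92,0],"yaw": 0,"claw": 0.3},{"offset": [0.665,0.92,0],"yaw": 0,"claw": 0.3}])

```text
time: 81.42
ee_pos: [0.4693, 0.1853, 0.2376]
tcp_rot: [179.6, 0.5, 148.7]
wrist_force: [-0.8, -0.9, -1.2]
opening: 0.0599
grasp_force: 0.0
```

```bash
python3 -c "
from stand import *;stand('w12.png')"
```

```text
knob [ 0.1007 -0.0022] 7.694241523742676 (30.09048080444336, 15.204743385314941) tail~ 0.013723999511877027
rod 4513 x [-0.0855 -0.0072  0.0953] z98 [0.0719 0.0751]
 axis angle 0.19662826513239803 y -0.003160739868573372
tcp [0.4693 0.185  0.2378] [179.5441   0.5151 148.6341] knob to go tool [-0.0537  0.092 ]
```

View pics/w12.png

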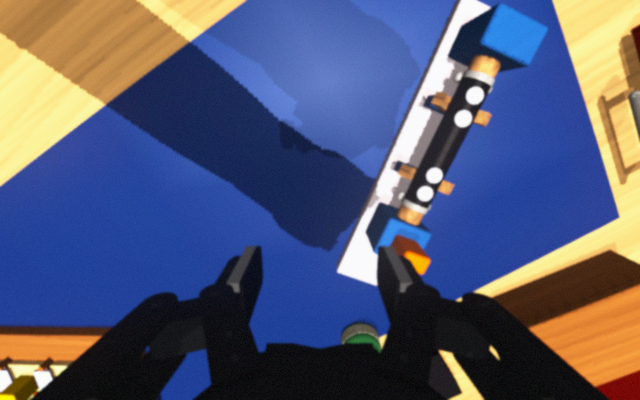

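The clarinet at (445,140) is tight between the headstock (510,40) and the tailstock (405,230), with no visible gap. Hand in.

```bash
python3 -c "
from workcell import *
print(job_done())"
```

```text
the job is handed in; nothing more can be done
None
```

I handed the job in at about 81 s. The clarinet is seated between the centres with the tailstock pushed up tight, and all four boards are pushed home against the stops in their own slots. The bottle, jar and can were never touched. The hand-in returned no verdict.

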